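Load the ink caddy for a two-colour print run

TASK

Load the dark grey caddy for the blue and orange print run: first stand the blue and the orange squeeze bottle in its back row (along the high wall, away from the robot), and only when both are in, the blue and the orange ink pot in its front row, each in the column marked with its own colour. Keep them upright and set them down flat on the bay floors, do not drop them. The green bottle and the green pot belong to another job: leave them and the paper cup where they are.

Things in the scene. Friction and masses are not known exactly. Their poses are not given: they have to be found in the camera images.
- bottle_blue: squeeze bottle, milky white with blue cap and nozzle and blue band near its foot, standing upright, loose, about 0.25 kg. Straight round wall 52 mm in diameter from the foot to 118 mm, then shoulder, cap (40 mm across) and nozzle, 146 mm high in all. Origin at the centre of its underside, z up along its axis; its yaw means nothing. It goes into the caddy's back bay of the blue column
- bottle_orange: squeeze bottle, milky white with orange cap and nozzle and orange band near its foot, standing upright, loose, about 0.25 kg. Straight round wall 52 mm in diameter from the foot to 118 mm, then shoulder, cap (40 mm across) and nozzle, 146 mm high in all. Origin at the centre of its underside, z up along its axis; its yaw means nothing. It goes into the caddy's back bay of the orange column
- bottle_green: squeeze bottle, milky white with green cap and nozzle and green band near its foot, standing upright, loose, about 0.25 kg. Straight round wall 52 mm in diameter from the foot to 118 mm, then shoulder, cap (40 mm across) and nozzle, 146 mm high in all. Origin at the centre of its underside, z up along its axis; its yaw means nothing. It does not belong in the caddy and stays where it is
- pot_blue: closed ink pot, white with blue lid and blue band, standing upright, loose, about 0.2 kg. Plain round cylinder 58 mm in diameter, 75 mm high. Origin at the centre of its underside, z up along its axis; its yaw means nothing. It goes into the caddy's front bay of the blue column
- pot_orange: closed ink pot, white with orange lid and orange band, standing upright, loose, about 0.2 kg. Plain round cylinder 58 mm in diameter, 75 mm high. Origin at the centre of its underside, z up along its axis; its yaw means nothing. It goes into the caddy's front bay of the orange column
- pot_green: closed ink pot, white with green lid and green band, standing upright, loose, about 0.2 kg. Plain round cylinder 58 mm in diameter, 75 mm high. Origin at the centre of its underside, z up along its axis; its yaw means nothing. It does not belong in the caddy and stays where it is
- caddy: dark grey open caddy, fixed, 201 x 201 mm, four bays 80 x 80 mm inside (2 x 2). Outer walls 8 mm thick, ribs between bays 25 mm wide, all 30 mm high from the bench; the back wall 50 mm. Origin at the centre of its underside; +x to the back row and high back wall (away from the robot, turned up to 0.3 rad), y across the columns, z up. Bay centres at x = +-52.5, y = +-52.5 mm; mats lie in the bays
- mat_blue: blue marking of one of the caddy's two columns (left or right, varies), fixed: blue floor mats in its back and front bay, blue clips on the rims. Origin at the caddy's underside midway between the column's two bays; axes as the caddy's. Back bay centre at x = +52.5 mm, y = 0; front bay centre at x = -52.5 mm, y = 0; things stand on the mats' top at z = 8 mm
- mat_orange: orange marking of one of the caddy's two columns (left or right, varies), fixed: orange floor mats in its back and front bay, orange clips on the rims. Origin at the caddy's underside midway between the column's two bays; axes as the caddy's. Back bay centre at x = +52.5 mm, y = 0; front bay centre at x = -52.5 mm, y = 0; things stand on the mats' top at z = 8 mm
- cup: white paper cup, empty, loose, a bystander beyond the caddy: rim 76 mm in diameter, 85 mm high. Origin at the centre of its underside. Leave it alone
Things that resemble listed ones, but are neither listed nor needed, are in the scene too. What is shaped like the pot_orange but yellow is not meant.

How it is judged:
On the way, in this order (a step that is already met when the one before it is completed fails the run):
1. both bottles stand in the back bays of their own colours while both pots are still outside the caddy (x of bottle_blue in the frame of mat_blue between 0.0365 and 0.0685 m and y of bottle_blue in the frame of mat_blue between -0.016 and 0.016 m and height (world z) of each of bottle_blue, bottle_orange below 0.014 m and angle between each of bottle_blue, bottle_orange's own z axis and vertical below 0.12 rad and x of bottle_orange in the frame of mat_orange between 0.0365 and 0.0685 m and y of bottle_orange in the frame of mat_orange between -0.016 and 0.016 m and (x of pot_blue in the frame of caddy above 0.12 m or x of pot_blue in the frame of caddy below -0.12 m or y of pot_blue in the frame of caddy above 0.12 m or y of pot_blue in the frame of caddy below -0.12 m) and (x of pot_orange in the frame of caddy above 0.12 m or x of pot_orange in the frame of caddy below -0.12 m or y of pot_orange in the frame of caddy above 0.12 m or y of pot_orange in the frame of caddy below -0.12 m)), for 0.2 s.
2. both pots stand in the front bays of their own colours, and the bottles still in theirs (x of bottle_blue in the frame of mat_blue between 0.0365 and 0.0685 m and y of bottle_blue in the frame of mat_blue between -0.016 and 0.016 m and height (world z) of each of bottle_blue, bottle_orange, pot_blue, pot_orange below 0.014 m and angle between each of bottle_blue, bottle_orange, pot_blue, pot_orange's own z axis and vertical below 0.12 rad and x of bottle_orange in the frame of mat_orange between 0.0365 and 0.0685 m and y of bottle_orange in the frame of mat_orange between -0.016 and 0.016 m and x of pot_blue in the frame of mat_blue between -0.0685 and -0.0365 m and y of pot_blue in the frame of mat_blue between -0.016 and 0.016 m and x of pot_orange in the frame of mat_orange between -0.0685 and -0.0365 m and y of pot_orange in the frame of mat_orange between -0.016 and 0.016 m), for 0.2 s.
At the end, for the whole second after the job is handed in: Blue and orange bottles in the back bays, pots in the front bays, each in its colour's column: within 16 mm of the bay centre in x and y, on the floor, upright within 0.12 rad, at rest. Green bottle and pot within 20 mm, cup within 30 mm, of their starts (all of step 2 and linear speed of each of bottle_blue, bottle_orange, pot_blue, pot_orange below 0.02 m/s and distance of each of bottle_green, pot_green from where it was at the start of the episode below 0.02 m and distance of cup from where it was at the start of the episode below 0.03 m); the robot touches nothing.
It fails at once if the green bottle or the green pot was moved (distance of any of bottle_green, pot_green from where it was at the start of the episode above 0.02 m).
It fails at once if the paper cup was knocked or moved (distance of cup from where it was at the start of the episode above 0.03 m).
It fails at once if a bottle or pot was tipped over (angle between any of bottle_blue, bottle_orange, pot_blue, pot_orange's own z axis and vertical above 0.6 rad).
It fails at once if a bottle or pot was dropped instead of set down ((height (world z) of bottle_blue above 0.03 m and linear speed of bottle_blue above 0.3 m/s and contact force between the fingers and bottle_blue below 0.01 N) or (height (world z) of bottle_orange above 0.03 m and linear speed of bottle_orange above 0.3 m/s and contact force between the fingers and bottle_orange below 0.01 N) or (height (world z) of pot_blue above 0.03 m and linear speed of pot_blue above 0.3 m/s and contact force between the fingers and pot_blue below 0.01 N) or (height (world z) of pot_orange above 0.03 m and linear speed of pot_orange above 0.3 m/s and contact force between the fingers and pot_orange below 0.01 N)).
It also fails if it takes over 112 s, if anything falls off the work surface, if the arm or the gripper's body presses on something with over 40 N, if the wrist force passes 120 N, or if a joint passes its speed limit or range.

ROBOT

A 6-joint arm with a two-finger parallel gripper is mounted at the origin on the work surface. World frame = base frame: x ahead of the robot, y to its left, z up, the work surface at z = 0. Lengths are in m, angles in rad, forces in N, time in s.
With the tool pointing down it reaches from about 0.375 to 0.975 m from the base axis. Payload 3.8 kg.
Tool frame: the origin (TCP) lies midway between the tips of the shut fingers; the grasp point (between the pads) lies 19 mm behind it; z points along the fingers, y is the line along which they close (so a half turn about z gives the same grasp; the last joint's range is limited). The gripper opens to 85 mm and grips with 20 to 120 N. Pads are 22 mm wide; open, the fingers measure 114 mm over their backs; the gripper's body (76 mm by 85 mm) begins 54 mm behind the grasp point. The pads swing forward as they close: fully open they stand 13 mm farther back than shut.
Start: joints at [1.301, 0.264, 1.604, -0, 1.274, -0.037], TCP at [0.156, 0.657, 0.231] pointing down, gripper open.
Joint ranges: [-2.63, 2.63], [-0.94, 2.18], [0.31, 2.57], [-1.31, 4.45], [0, 2.66], [-2.55, 2.55]. Speed limits (rad/s): [2.57, 2.57, 3.14, 3.14, 3.14, 3.14].

INTERFACE

Orientations are given as a rotation vector (axis times angle).
In Python, from workcell import bot, read_camera, camera_info, ticket gives the robot as it stands.
- The arm moves only by the tool servo_tool, never from a script. Its argument "targets" is a list of rows, each an object of numbers: "hand": the closure, from -1 (fully open) to 1 (shut); "x", "y", "z": the shift along the tool's x, y, z as a fraction of full scale; "roll": the turn about the tool's z as a fraction of full scale. In form: [{"hand": .., "x": .., "y": .., "z": .., "roll": ..}, ...]. A call has 1 to 10 rows; each row is the pose to reach, as a shift and turn from the pose commanded when the call began, along the tool's axes at that moment, turning the shorter way round; what a row does not reach only later rows make up. Full scale, the value 1, is 50 cm for a shift and 180 degrees for a turn. A row lasts 1/12 s, in which the tool goes at most 41.7 mm and 7.16 degrees, less where a joint would pass 70% of its speed; a pose out of reach is approached as far as the arm can. A call with a number of a shift or a turn outside -1 to 1 is refused whole. A call with a gripper value outside its range is refused whole. The fingers move at their own pace and stop on an object; "grip_force" is the grip in N (left out, the last holds). Time passes only in rows, so rows that repeat a pose let the fingers close. It gives the time, the measured TCP pose, the force, the opening and the grip force at its end, in the units of the state.
- bot.read_state(): the state, without advancing time (a new reading comes with each control period).
- read_camera(name): name is "scene" or "side" or "wrist"; returns the picture (480x640x3 uint8, red, green, blue); there is no depth.
- camera_info(name): a dict with "fx", "fy", "cx", "cy" (pixels), "eye" and "orientation" of the camera in the world; the wrist camera has in their place "T_tool_cam" (4x4, takes a point from camera to tool coordinates, whose origin is the TCP and whose axes are the flange's). Camera axes: x right, y down, z forward; pixel columns grow to the right and rows downward; lengths in m; the calibration is good to about 2 mm. A picture is of the moment at which its call begins: read the wrist's pose just before it. camera_info takes no time and is no camera call.
- ticket.finish_job(): hands the job in; it is judged then, once.
The state is a dict: "time": time; "q": joint angles; "joint_vel": joint speeds; "joint_torque": joint torques, N m; "tool_pos": TCP position; "tcp_rot": TCP orientation; "wrist_force": force on the tool from outside, world axes, zero at the start; "torque": the same for the moment, N m; "width": opening from 0.0 (shut) to 1.0 (fully open); "grip_force": force on a finger pad.
Only numpy, scipy, OpenCV 4.12 (cv2) and the standard library are available. Lean on these libraries where they do the work, as an engineer would, in place of code of your own. Each camera call takes 0.05 s, during which the arm holds its last target. There are 200 camera calls.

## Working session

There is one attempt and no reset: what is moved stays moved. The work goes in short steps, Python scripts to look and compute and a tool call to move; the robot and the scene stay as the last step left them, time stands still between calls to the robot, and variables do not carry over. Pictures are saved under pics/ and viewed, at most 14 in all, crops included, and the job is handed in when it is done.

Besides the shell and the picture viewer there is one more tool, called after "Emit:" by a JSON object that holds its "name" and its "arguments". servo_tool: Moves the arm, as the interface text tells. Its arguments: {"type":"object","properties":{"targets":{"type":"array"},"grip_force":{"type":"number"}},"required":["targets"]}

```bash
ls; mkdir -p pics
python3 - <<'E'
from workcell import bot, read_camera, camera_info
import cv2
s=bot.read_state(); print(s)
for n in ["scene","side","wrist"]:
    print(n,camera_info(n)); cv2.imwrite(f"pics/{n}0.png",read_camera(n)[:,:,::-1])
E
```

```text
pics
{'time': 0.0, 'q': array([ 1.30110654e+00,  2.64755057e-01,  1.60538109e+00, -2.36679596e-06,
        1.27371054e+00, -3.69057247e-02]), 'joint_vel': array([ 0.00016079,  0.00031778,  0.00011369, -0.000417  , -0.00156528,
       -0.00071211]), 'joint_torque': array([-1.53184115e-03, -5.15108442e+01, -3.67315543e+01, -1.52567172e-04,
        1.29704241e-02,  2.42925347e-05]), 'tool_pos': array([0.15552347, 0.65608024, 0.22995692]), 'tcp_rot': array([-0.3647903 , -3.11999548,  0.00349927]), 'wrist_force': array([ 0.26304841, -0.17011692,  0.32296863]), 'torque': array([ 0.04847109,  0.0318918 , -0.00152423]), 'grip_force': 0.0, 'width': 0.9986740707563247}
scene {'fx': 624.7071420567734, 'fy': 624.7071420567734, 'cx': 323.5532241469925, 'cy': 227.81930350051346, 'eye': array([ 1.89951657, -0.30789243,  1.00346621]), 'orientation': array([-1.79772174, -1.39584001,  0.72085878])}
side {'fx': 470.03181138341296, 'fy': 470.03181138341296, 'cx': 313.7943331048912, 'cy': 230.2402552482344, 'eye': array([-0.05969589, -0.62845771,  0.79470208]), 'orientation': array([-2.11921778,  0.89126917, -0.41733016])}
wrist {'fx': 353.4744960502698, 'fy': 353.4744960502698, 'cx': 320.48951944029005, 'cy': 241.04035276175463, 'T_tool_cam': array([[ 3.87898309e-04, -9.64639760e-01, -2.63571590e-01,
         6.71996326e-02],
       [ 9.99999897e-01,  3.12024341e-04,  3.29728949e-04,
         2.42692000e-05],
       [-2.35828903e-04, -2.63571691e-01,  9.64639781e-01,
        -1.42265674e-01],
       [ 0.00000000e+00,  0.00000000e+00,  0.00000000e+00,
         1.00000000e+00]])}
```

View pics/scene0.png

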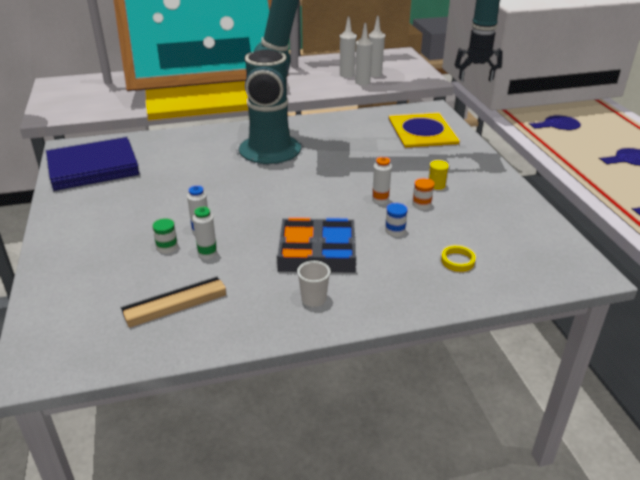

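View pics/side0.png

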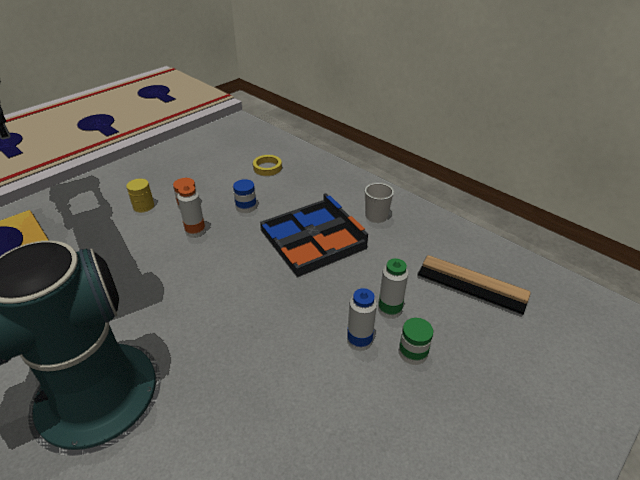

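The scene view shows these look-alikes:
- **Blue bottle:** blue-capped at (197,208), against the green bottle at (205,232).
- **Orange bottle:** (382,180).
- **Orange pot:** (423,192), against the yellow pot at (438,175), which isn't wanted.
- **Blue pot:** (396,219), against the green pot at (165,234).

The caddy is at (317,245) with orange on image-left (-y) and blue on +y. The cup is at (314,284). In the side view, the orange pot (185,187) is partly hidden behind the orange bottle. By description I choose blue bottle (197,208), orange bottle (382,180), orange pot (423,192) and blue pot (396,219).

```bash
cat > h.py <<'E'
import numpy as np, cv2
from scipy.spatial.transform import Rotation as R
from workcell import bot, read_camera, camera_info
HUE={'blue':(100,125),'orange':(4,17),'green':(45,85),'yellow':(20,35)}
def blobs(img,c,amin=40,smin=130,vmin=60):
    h=cv2.cvtColor(img,cv2.COLOR_RGB2HSV); lo,hi=HUE[c]
    m=cv2.inRange(h,(lo,smin,vmin),(hi,255,255))
    n,l,st,ce=cv2.connectedComponentsWithStats(m)
    return [(ce[i],st[i],l==i) for i in range(1,n) if st[i][4]>=amin]
def cam(name,state=None):
    i=camera_info(name)
    if name=='wrist':
        T=np.eye(4);T[:3,:3]=R.from_rotvec(state['tcp_rot']).as_matrix();T[:3,3]=state['tool_pos']
        T=T@i['T_tool_cam']
    else:
        T=np.eye(4);T[:3,:3]=R.from_rotvec(i['orientation']).as_matrix();T[:3,3]=i['eye']
    return i,T
def ray(c,uv):
    i,T=c; d=T[:3,:3]@np.array([(uv[0]-i['cx'])/i['fx'],(uv[1]-i['cy'])/i['fy'],1]); return T[:3,3],d
def onplane(c,uv,z):
    o,d=ray(c,uv); return o+d*(z-o[2])/d[2]
def proj(c,p):
    i,T=c; q=T[:3,:3].T@(np.array(p)-T[:3,3]); return np.array([i['fx']*q[0]/q[2]+i['cx'],i['fy']*q[1]/q[2]+i['cy']])
E
python3 - <<'E'
from h import *
im={}
for n in ["scene","side"]:
    g=im[n]=cv2.imread(f"pics/{n}0.png")[:,:,::-1].copy(); c=cam(n)
    for k in HUE:
        for ce,st,_ in blobs(g,k,25):
            print(n,k,ce.round(0),st,'z.02',onplane(c,ce,.02)[:2].round(3),'z.075',onplane(c,ce,.075)[:2].round(3),'z.13',onplane(c,ce,.13)[:2].round(3))
a=im['scene'][130:290,130:470]
cv2.imwrite('pics/crop1.png',cv2.resize(a,None,fx=2.3,fy=2.3,interpolation=2)[:,:,::-1])
E
```

```text
scene blue [559. 123.] [533 117  46  12 355] z.02 [0.09 1.06] z.075 [0.191 0.984] z.13 [0.292 0.907]
scene blue [423. 127.] [404 119  38  16 447] z.02 [0.003 0.562] z.075 [0.109 0.513] z.13 [0.215 0.464]
scene blue [ 90. 162.] [  47  138   91   52 2996] z.02 [-0.009 -0.584] z.075 [ 0.098 -0.568] z.13 [ 0.205 -0.553]
scene blue [626. 156.] [602 149  38  16 351] z.02 [0.374 1.132] z.075 [0.459 1.052] z.13 [0.544 0.971]
scene blue [196. 190.] [189 186  14   9 102] z.02 [ 0.248 -0.269] z.075 [ 0.34  -0.271] z.13 [ 0.432 -0.273]
scene blue [396. 210.] [387 203  20  15 242] z.02 [0.496 0.281] z.075 [0.575 0.248] z.13 [0.653 0.215]
scene blue [336. 220.] [326 218  22   4  72] z.02 [0.504 0.098] z.075 [0.582 0.076] z.13 [0.66  0.053]
scene blue [395. 227.] [387 223  18   8  84] z.02 [0.579 0.247] z.075 [0.653 0.216] z.13 [0.727 0.185]
scene blue [337. 234.] [322 226  30  18 487] z.02 [0.571 0.081] z.075 [0.646 0.059] z.13 [0.72  0.037]
scene blue [337. 253.] [322 249  31  10 282] z.02 [0.654 0.059] z.075 [0.724 0.038] z.13 [0.794 0.018]
scene orange [162.  65.] [ 114    0  132   90 1914] z.0
[... 4293 characters left out ...]
2 [ 0.618 -0.04 ] z.075 [ 0.57  -0.082] z.13 [ 0.522 -0.124]
side orange [302. 253.] [281 241  42  24 562] z.02 [ 0.524 -0.016] z.075 [ 0.482 -0.06 ] z.13 [ 0.441 -0.103]
side green [396. 265.] [387 259  19  13 204] z.02 [ 0.65  -0.206] z.075 [ 0.6   -0.236] z.13 [ 0.549 -0.266]
side green [418. 330.] [403 318  30  24 553] z.02 [ 0.527 -0.352] z.075 [ 0.486 -0.372] z.13 [ 0.444 -0.391]
side yellow [267. 165.] [253 155  29  21 396] z.02 [0.732 0.35 ] z.075 [0.675 0.281] z.13 [0.619 0.211]
side yellow [140. 195.] [127 179  27  33 652] z.02 [0.374 0.487] z.075 [0.343 0.408] z.13 [0.312 0.329]
side yellow [ 26. 226.] [  0 210  48  35 789] z.02 [0.092 0.572] z.075 [0.081 0.487] z.13 [0.07  0.402]
```

View pics/crop1.png

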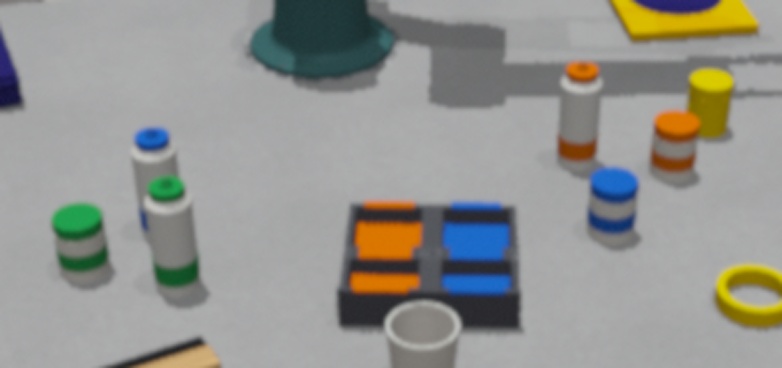

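The crop confirms the choices: blue bottle left of the green one, orange bottle at crop (580,110), orange-lidded pot with a white band at (675,145), not the plain yellow one at (710,100), and blue pot at (613,205). In the caddy, the blue column is at +y and the orange at -y. Next is an overview with the wrist camera.

```bash
cat >> h.py <<'E'
def delta(pos,yaw=None,s=None):
    """print servo numbers to reach TCP pos, tool-y heading yaw (world)"""
    s=s or bot.read_state(); M=R.from_rotvec(s['tcp_rot']).as_matrix()
    d=M.T@(np.array(pos)-s['tool_pos'])/0.5
    y0=np.arctan2(M[1,1],M[0,1]); r=0 if yaw is None else -(yaw-y0)/np.pi   # tool z points down
    print('xyz',d.round(4),'roll',round(r,4),'rows',int(np.ceil(max(np.linalg.norm(d)*.5/.0417,abs(r)*180/7.16))),'t',round(s['time'],2))
E
python3 -c "
from h import *
delta((.48,.25,.33),np.pi/2)"
```

```text
xyz [-0.8188 -0.6412 -0.1984] roll -0.0741 rows 13 t 0.15
```

Emit:
{"name": "servo_tool", "arguments": {"targets": [{"hand": -1,"x": -0.4,"y": -0.3,"z": -0.198,"roll": -0.04},{"hand": -1,"x": -0.819,"y": -0.641,"z": -0.198,"roll": -0.074},{"hand": -1,"x": -0.819,"y": -0.641,"z": -0.198,"roll": -0.074},{"hand": -1,"x": -0.819,"y": -0.641,"z": -0.198,"roll": -0.074},{"hand": -1,"x": -0.819,"y": -0.641,"z": -0.198,"roll": -0.074},{"hand": -1,"x": -0.819,"y": -0.641,"z": -0.198,"roll": -0.074},{"hand": -1,"x": -0.819,"y": -0.641,"z": -0.198,"roll": -0.074},{"hand": -1,"x": -0.819,"y": -0.641,"z": -0.198,"roll": -0.074},{"hand": -1,"x": -0.819,"y": -0.641,"z": -0.198,"roll": -0.074},{"hand": -1,"x": -0.819,"y": -0.641,"z": -0.198,"roll": -0.074}]}}

```text
time: 0.98
tool_pos: [0.4112, 0.3361, 0.311]
tcp_rot: [-0.0, -3.142, 0.0]
wrist_force: [0.3, 0.5, 0.1]
width: 0.996
grip_force: 0.0
```

Emit:
{"name": "servo_tool", "arguments": {"targets": [{"hand": -1,"x": 0,"y": 0,"z": 0,"roll": 0},{"hand": -1,"x": 0,"y": 0,"z": 0,"roll": 0}]}}

```text
time: 1.15
tool_pos: [0.412, 0.3363, 0.3113]
tcp_rot: [0.008, 3.141, 0.001]
wrist_force: [-0.0, 0.4, 0.4]
width: 1.004
grip_force: 0.0
```

Emit:
{"name": "servo_tool", "arguments": {"targets": [{"hand": -1,"x": -0.06,"y": -0.17,"z": -0.06,"roll": 0},{"hand": -1,"x": -0.06,"y": -0.17,"z": -0.06,"roll": 0},{"hand": -1,"x": -0.06,"y": -0.17,"z": -0.06,"roll": 0},{"hand": -1,"x": -0.06,"y": -0.17,"z": -0.06,"roll": 0},{"hand": -1,"x": -0.06,"y": -0.17,"z": -0.06,"roll": 0},{"hand": -1,"x": -0.06,"y": -0.17,"z": -0.06,"roll": 0},{"hand": -1,"x": -0.06,"y": -0.17,"z": -0.06,"roll": 0}]}}

```text
time: 1.73
tool_pos: [0.4396, 0.2542, 0.3398]
tcp_rot: [0.003, -3.14, 0.0]
wrist_force: [-0.8, 0.5, -0.1]
width: 1.003
grip_force: 0.0
```

Run:
```python
from h import *
s=bot.read_state(); g=read_camera('wrist'); cv2.imwrite('pics/w1.png',g[:,:,::-1]); c=cam('wrist',s)
print(s['tool_pos'],c[1][:3,3])
for k in HUE:
  for ce,st,_ in blobs(g,k,60):
    print(k,ce.round(0),st,*[(z,onplane(c,ce,z)[:2].round(3)) for z in (.008,.075,.13)])
```

```text
[0.43959557 0.25424589 0.33980341] [0.37266779 0.25429807 0.48218727]
blue [199. 276.] [ 170  246   61   64 2549] (0.008, array([0.553, 0.082])) (0.075, array([0.527, 0.106])) (0.13, array([0.506, 0.126]))
blue [318. 272.] [298 266  41  18 188] (0.008, array([0.547, 0.251])) (0.075, array([0.522, 0.252])) (0.13, array([0.502, 0.252]))
blue [318. 300.] [ 296  278   45   45 1609] (0.008, array([0.591, 0.251])) (0.075, array([0.56 , 0.252])) (0.13, array([0.535, 0.252]))
blue [207. 362.] [203 351   9  19  60] (0.008, array([0.694, 0.081])) (0.075, array([0.649, 0.105])) (0.13, array([0.611, 0.126]))
orange [329. 176.] [ 309  155   41   42 1340] (0.008, array([0.412, 0.266])) (0.075, array([0.406, 0.264])) (0.13, array([0.402, 0.263]))
orange [398. 201.] [389 188  32  37 177] (0.008, array([0.445, 0.358])) (0.075, array([0.435, 0.344])) (0.13, array([0.426, 0.332]))
orange [422. 216.] [ 397  192   50   49 1916] (0.008, array([0.466, 0.392])) (0.075, array([0.453, 0.373])) (0.13, array([0.442, 0.357]))
orange [124. 258.] [  97  225   56   66 2729] (0.008, array([ 0.527, -0.022])) (0.075, array([0.505, 0.017])) (0.13, array([0.487, 0.049]))
orange [114. 319.] [  90  286   52   63 2541] (0.008, array([ 0.621, -0.05 ])) (0.075, array([ 0.586, -0.007])) (0.13, array([0.557, 0.028]))
orange [ 87. 364.] [ 80 359  20   9 105] (0.008, array([ 0.697, -0.103])) (0.075, array([ 0.651, -0.052])) (0.13, array([ 0.613, -0.011]))
yellow [495. 137.] [ 457  110   76   54 3263] (0.008, array([0.362, 0.48 ])) (0.075, array([0.364, 0.448])) (0.13, array([0.365, 0.422]))
yellow [392. 383.] [ 359  361   60   52 1297] (0.008, array([0.73 , 0.366])) (0.075, array([0.679, 0.35 ])) (0.13, array([0.638, 0.337]))
```

View pics/w1.png

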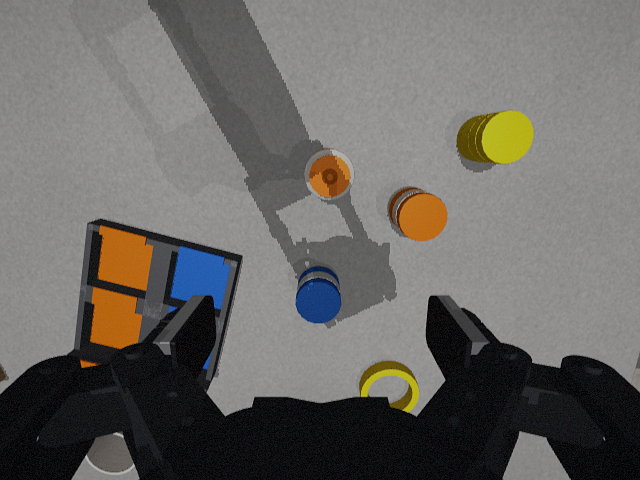

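The wrist view shows the orange bottle (329,176), the orange pot lid (422,216), the blue pot lid (318,300), the yellow pot (508,137) and the caddy at left, turned about -0.29 rad. Next I look at the caddy squarely from above, on the way to the blue bottle.

Emit:
{"name": "servo_tool", "arguments": {"targets": [{"hand": -1,"x": -0.16,"y": -0.47,"z": -0.16,"roll": 0},{"hand": -1,"x": -0.16,"y": -0.47,"z": -0.16,"roll": 0},{"hand": -1,"x": -0.16,"y": -0.47,"z": -0.16,"roll": 0},{"hand": -1,"x": -0.16,"y": -0.47,"z": -0.16,"roll": 0},{"hand": -1,"x": -0.16,"y": -0.47,"z": -0.16,"roll": 0},{"hand": -1,"x": -0.16,"y": -0.47,"z": -0.16,"roll": 0},{"hand": -1,"x": -0.16,"y": -0.47,"z": -0.16,"roll": 0},{"hand": -1,"x": -0.16,"y": -0.47,"z": -0.16,"roll": 0},{"hand": -1,"x": -0.16,"y": -0.47,"z": -0.16,"roll": 0},{"hand": -1,"x": -0.16,"y": -0.47,"z": -0.16,"roll": 0}]}}

```text
time: 2.62
tool_pos: [0.52, 0.0195, 0.4198]
tcp_rot: [0.002, -3.14, -0.001]
wrist_force: [0.4, 0.8, -0.9]
width: 0.999
grip_force: 0.0
```

Emit:
{"name": "servo_tool", "arguments": {"targets": [{"hand": -1,"x": 0,"y": 0,"z": 0,"roll": 0},{"hand": -1,"x": 0,"y": 0,"z": 0,"roll": 0},{"hand": -1,"x": 0,"y": 0,"z": 0,"roll": 0}]}}

```text
time: 2.87
tool_pos: [0.5201, 0.0192, 0.4204]
tcp_rot: [0.003, -3.141, -0.0]
wrist_force: [1.2, -0.1, -0.3]
width: 1.003
grip_force: 0.0
```

Run:
```python
from h import *
s=bot.read_state(); g=read_camera('wrist'); cv2.imwrite('pics/w2.png',g[:,:,::-1]); c=cam('wrist',s)
print(s['tool_pos'],c[1][:3,3])
for k in HUE:
  for ce,st,m in blobs(g,k,60):
    cn=max(cv2.findContours(m.astype(np.uint8),0,2)[0],key=cv2.contourArea)
    w=np.array([onplane(c,p,.008)[:2] for p in cn[:,0]],np.float32); r=cv2.minAreaRect((w*1000))
    print(k,ce.round(0),st,*[(z,onplane(c,ce,z)[:2].round(3)) for z in (.008,.075,.13)],'rect',np.round(r[0],1),np.round(r[1],1),round(r[2],1))
```

```text
[0.52008909 0.01915693 0.42041042] [0.45300687 0.01915581 0.56272235]
blue [ 67. 127.] [  48  110   41   35 1112] (0.008, array([ 0.428, -0.359])) (0.075, array([ 0.431, -0.313])) (0.13, array([ 0.434, -0.276])) rect [ 428.6 -358.4] [48.4 59. ] 0.1
blue [131. 131.] [119 113  21  37 334] (0.008, array([ 0.434, -0.264])) (0.075, array([ 0.437, -0.23 ])) (0.13, array([ 0.439, -0.202])) rect [ 435.6 -267.5] [29.1 52.5] 83.3
blue [362. 210.] [ 332  179   60   64 2587] (0.008, array([0.554, 0.085])) (0.075, array([0.541, 0.077])) (0.13, array([0.531, 0.071])) rect [553.6  85.2] [76.8 88.2] 74.5
blue [457. 213.] [450 200  27  34 194] (0.008, array([0.557, 0.237])) (0.075, array([0.545, 0.211])) (0.13, array([0.534, 0.189])) rect [558.5 240.6] [26.8 57.6] 64.7
blue [482. 225.] [ 461  205   44   40 1370] (0.008, array([0.576, 0.28 ])) (0.075, array([0.562, 0.248])) (0.13, array([0.549, 0.222])) rect [576.9 279.5] [71.  63.1] 69.0
blue [344. 267.] [ 315  235   58   65 2518] (0.008, array([0.65 , 0.059])) (0.075, array([0.626, 0.054])) (0.13, array([0.606, 0.05 ])) rect [649.1  58.8] [ 77.3 100
[... 1401 characters left out ...]
 [ 34. 170.] [  13  149   43   42 1389] (0.008, array([ 0.491, -0.422])) (0.075, array([ 0.487, -0.369])) (0.13, array([ 0.483, -0.325])) rect [ 491.3 -422.5] [62.1 64.1] 0.1
green [ 88. 221.] [ 71 205  33  32 799] (0.008, array([ 0.571, -0.353])) (0.075, array([ 0.557, -0.308])) (0.13, array([ 0.545, -0.271])) rect [ 571.8 -353.1] [49.5 51.1] 17.0
yellow [622.  82.] [ 601   57   39   46 1420] (0.008, array([0.364, 0.457])) (0.075, array([0.375, 0.404])) (0.13, array([0.384, 0.36 ])) rect [365.8 453.5] [58.9 53.8] 13.5
yellow [520. 318.] [ 490  292   59   53 1585] (0.008, array([0.742, 0.364])) (0.075, array([0.707, 0.323])) (0.13, array([0.678, 0.288])) rect [742.4 363.4] [105.   90.5] 53.9
```

View pics/w2.png

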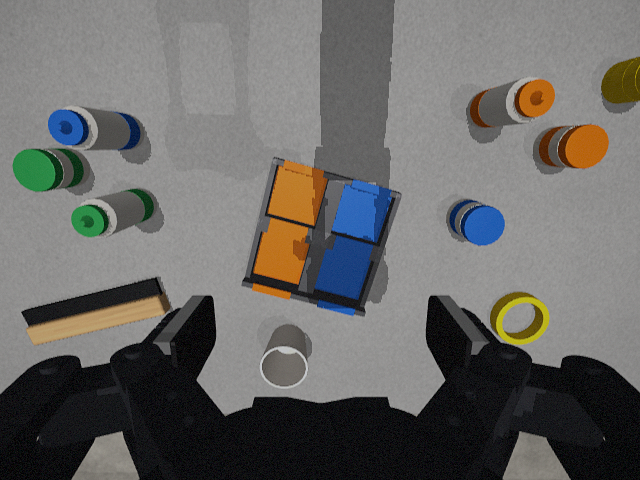

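The caddy is squarely in view, with corners near (277,158), (400,192), (364,315) and (243,288). Its yaw is about -15.4°. The blue bottle cap is at (67,127). I take the caddy centre along x from the corners.

Run:
```python
from h import *
s=bot.read_state(); g=cv2.imread('pics/w2.png')[:,:,::-1].copy(); c=cam('wrist',s)
a=np.radians(-15.4);u=np.array([np.cos(a),np.sin(a)]);v=np.array([-u[1],u[0]])
for uv,z in [((277,158),.03),((400,193),.03),((364,315),.05),((243,287),.05)]:
    w=onplane(c,uv,z)[:2]*1000; print(uv,'u',(w@u).round(1),'v',(w@v).round(1))
cv2.imwrite('pics/w2c.png',cv2.resize(g[150:325,230:410],None,fx=3.3,fy=3.3,interpolation=2)[:,:,::-1])
```

```text
(277, 158) u 467.1 v 82.3
(400, 193) u 467.5 v 273.0
(364, 315) u 665.8 v 275.7
(243, 287) u 670.4 v 79.6
```

View pics/w2c.png

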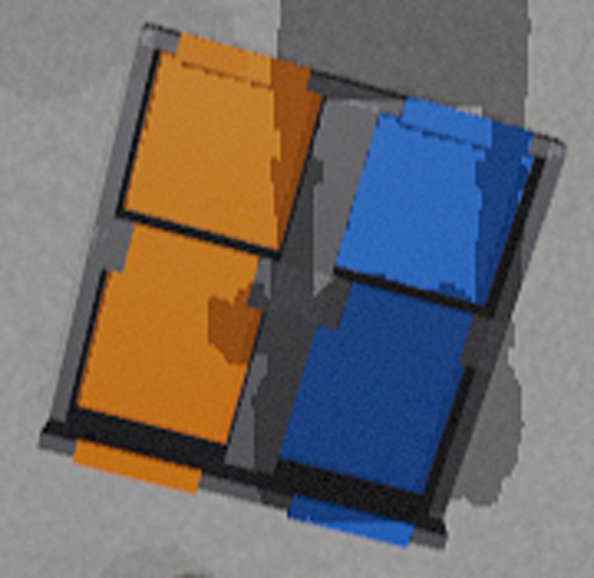

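Emit:
{"name": "servo_tool", "arguments": {"targets": [{"hand": -1,"x": 0.172,"y": -0.586,"z": 0.44,"roll": 0},{"hand": -1,"x": 0.172,"y": -0.586,"z": 0.44,"roll": 0},{"hand": -1,"x": 0.172,"y": -0.586,"z": 0.44,"roll": 0},{"hand": -1,"x": 0.172,"y": -0.586,"z": 0.44,"roll": 0},{"hand": -1,"x": 0.172,"y": -0.586,"z": 0.44,"roll": 0},{"hand": -1,"x": 0.172,"y": -0.586,"z": 0.44,"roll": 0},{"hand": -1,"x": 0.172,"y": -0.586,"z": 0.44,"roll": 0},{"hand": -1,"x": 0.172,"y": -0.586,"z": 0.44,"roll": 0},{"hand": -1,"x": 0.172,"y": -0.586,"z": 0.44,"roll": 0},{"hand": -1,"x": 0.172,"y": -0.586,"z": 0.44,"roll": 0}]}}

```text
time: 3.75
tool_pos: [0.4301, -0.2774, 0.1955]
tcp_rot: [-0.006, -3.134, -0.004]
wrist_force: [-1.4, 0.5, -1.0]
width: 1.004
grip_force: 0.0
```

Emit:
{"name": "servo_tool", "arguments": {"targets": [{"hand": -1,"x": 0,"y": 0,"z": 0,"roll": 0},{"hand": -1,"x": 0,"y": 0,"z": 0,"roll": 0},{"hand": -1,"x": 0,"y": 0,"z": 0,"roll": 0}]}}

```text
time: 4.0
tool_pos: [0.4356, -0.2745, 0.2022]
tcp_rot: [-0.001, 3.14, -0.001]
wrist_force: [0.0, 0.6, 0.2]
width: 0.999
grip_force: 0.0
```

Run:
```python
from h import *
s=bot.read_state(); g=read_camera('wrist'); cv2.imwrite('pics/w3.png',g[:,:,::-1]); c=cam('wrist',s)
for k in ('blue','green'):
  for ce,st,m in blobs(g,k,100):
    print(k,ce.round(0),st,*[(z,onplane(c,ce,z)[:2].round(3)) for z in (.075,.125,.135)])
delta((.434,-.274,.086),np.pi/2)
```

```text
blue [321. 194.] [295 189  53  21 175] (0.075, array([ 0.405, -0.274])) (0.125, array([ 0.398, -0.274])) (0.135, array([ 0.397, -0.274]))
blue [320. 252.] [ 288  220   65   64 3233] (0.075, array([ 0.451, -0.275])) (0.125, array([ 0.436, -0.275])) (0.135, array([ 0.433, -0.275]))
blue [635. 351.] [627 337  13  24 166] (0.075, array([ 0.541, -0.002])) (0.125, array([ 0.509, -0.053])) (0.135, array([ 0.502, -0.063]))
blue [634. 378.] [626 368  14  25 227] (0.075, array([0.568, 0.003])) (0.125, array([ 0.531, -0.048])) (0.135, array([ 0.523, -0.059]))
green [222. 245.] [206 241  31  10 131] (0.075, array([ 0.445, -0.353])) (0.125, array([ 0.431, -0.338])) (0.135, array([ 0.428, -0.335]))
green [206. 285.] [ 171  256   68   67 2754] (0.075, array([ 0.48 , -0.368])) (0.125, array([ 0.459, -0.35 ])) (0.135, array([ 0.455, -0.347]))
green [328. 391.] [302 380  54  23 870] (0.075, array([ 0.582, -0.268])) (0.125, array([ 0.542, -0.269])) (0.135, array([ 0.534, -0.269]))
xyz [0.0041 0.0011 0.2329] roll 0.0004 rows 3 t 4.05
```

View pics/w3.png

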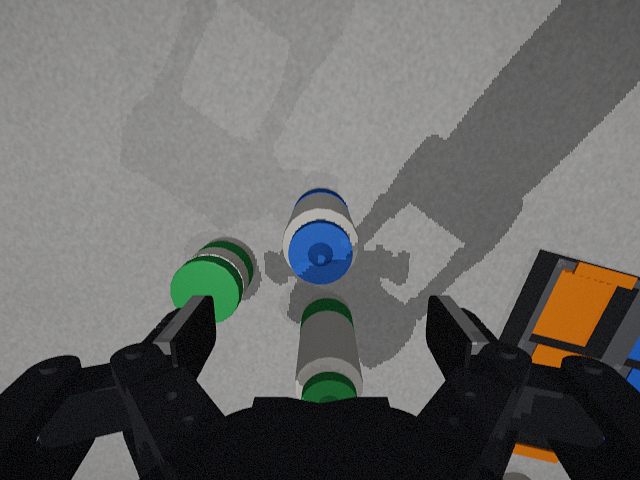

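The blue cap sits on the tool's centre line at (320,252), with the green pot (206,285) and green bottle (328,391) clear of the finger line. Descending and gripping.

Emit:
{"name": "servo_tool", "arguments": {"targets": [{"hand": -1,"x": 0.004,"y": 0,"z": 0.06,"roll": 0},{"hand": -1,"x": 0.004,"y": 0,"z": 0.12,"roll": 0},{"hand": -1,"x": 0.004,"y": 0,"z": 0.18,"roll": 0},{"hand": -1,"x": 0.004,"y": 0,"z": 0.233,"roll": 0},{"hand": -1,"x": 0.004,"y": 0,"z": 0.233,"roll": 0},{"hand": -1,"x": 0.004,"y": 0,"z": 0.233,"roll": 0}], "grip_force": 40}}

```text
time: 4.55
tool_pos: [0.4323, -0.2736, 0.0841]
tcp_rot: [0.002, -3.14, -0.002]
wrist_force: [0.2, -0.2, 0.9]
width: 1.002
grip_force: 0.0
```

Emit:
{"name": "servo_tool", "arguments": {"targets": [{"hand": 1,"x": 0,"y": 0,"z": 0,"roll": 0},{"hand": 1,"x": 0,"y": 0,"z": 0,"roll": 0},{"hand": 1,"x": 0,"y": 0,"z": 0,"roll": 0},{"hand": 1,"x": 0,"y": 0,"z": 0,"roll": 0},{"hand": 1,"x": 0,"y": 0,"z": 0,"roll": 0},{"hand": 1,"x": 0,"y": 0,"z": 0,"roll": 0},{"hand": 1,"x": 0,"y": 0,"z": 0,"roll": 0},{"hand": 1,"x": 0,"y": 0,"z": 0,"roll": 0},{"hand": 1,"x": 0,"y": 0,"z": 0,"roll": 0},{"hand": 1,"x": 0,"y": 0,"z": 0,"roll": 0}]}}

```text
time: 5.38
tool_pos: [0.4343, -0.2759, 0.0871]
tcp_rot: [0.001, 3.137, -0.003]
wrist_force: [0.5, 1.7, 5.9]
width: 0.595
grip_force: 40.8
```

Emit:
{"name": "servo_tool", "arguments": {"targets": [{"hand": 1,"x": 0,"y": 0,"z": -0.03,"roll": 0},{"hand": 1,"x": 0,"y": 0,"z": -0.08,"roll": 0},{"hand": 1,"x": 0,"y": 0,"z": -0.14,"roll": 0},{"hand": 1,"x": 0,"y": 0,"z": -0.2,"roll": 0},{"hand": 1,"x": 0,"y": 0,"z": -0.24,"roll": 0},{"hand": 1,"x": 0,"y": 0,"z": -0.24,"roll": 0}]}}

```text
time: 5.88
tool_pos: [0.4354, -0.2773, 0.2107]
tcp_rot: [0.001, 3.133, -0.01]
wrist_force: [1.1, -1.0, -1.8]
width: 0.597
grip_force: 42.8
```

Emit:
{"name": "servo_tool", "arguments": {"targets": [{"hand": 1,"x": -0.02,"y": 0.03,"z": 0,"roll": 0},{"hand": 1,"x": -0.06,"y": 0.09,"z": 0,"roll": 0},{"hand": 1,"x": -0.1,"y": 0.15,"z": 0,"roll": 0},{"hand": 1,"x": -0.14,"y": 0.21,"z": 0,"roll": 0},{"hand": 1,"x": -0.18,"y": 0.27,"z": 0,"roll": 0},{"hand": 1,"x": -0.22,"y": 0.33,"z": 0,"roll": 0},{"hand": 1,"x": -0.26,"y": 0.39,"z": 0,"roll": 0},{"hand": 1,"x": -0.3,"y": 0.45,"z": 0,"roll": 0},{"hand": 1,"x": -0.34,"y": 0.51,"z": 0,"roll": 0},{"hand": 1,"x": -0.38,"y": 0.57,"z": 0,"roll": 0}]}}

```text
time: 6.72
tool_pos: [0.6223, 0.0115, 0.2026]
tcp_rot: [-0.0, -3.139, 0.0]
wrist_force: [0.4, -0.1, -2.9]
width: 0.597
grip_force: 42.8
```

Emit:
{"name": "servo_tool", "arguments": {"targets": [{"hand": 1,"x": -0.04,"y": 0.05,"z": 0,"roll": 0},{"hand": 1,"x": -0.07,"y": 0.094,"z": 0,"roll": 0},{"hand": 1,"x": -0.07,"y": 0.094,"z": 0,"roll": 0},{"hand": 1,"x": -0.07,"y": 0.094,"z": 0,"roll": 0},{"hand": 1,"x": -0.07,"y": 0.094,"z": 0,"roll": 0}]}}

```text
time: 7.13
tool_pos: [0.6564, 0.0565, 0.2027]
tcp_rot: [0.0, -3.139, 0.001]
wrist_force: [0.3, -1.2, -2.9]
width: 0.598
grip_force: 42.9
```

Run:
```python
from h import *
delta((.6591,.0562,.096),np.pi/2)
for n in ('wrist','side'): cv2.imwrite(f'pics/{n}4.png',read_camera(n)[:,:,::-1])
a=cv2.imread('pics/wrist4.png');b=cv2.imread('pics/side4.png')
cv2.imwrite('pics/c4.png',np.hstack([cv2.resize(a,(400,300)),cv2.resize(b[100:340,200:520],(400,300))]))
```

```text
xyz [-0.0061 -0.0005  0.2133] roll 0.0 rows 3 t 7.13
```

View pics/c4.png

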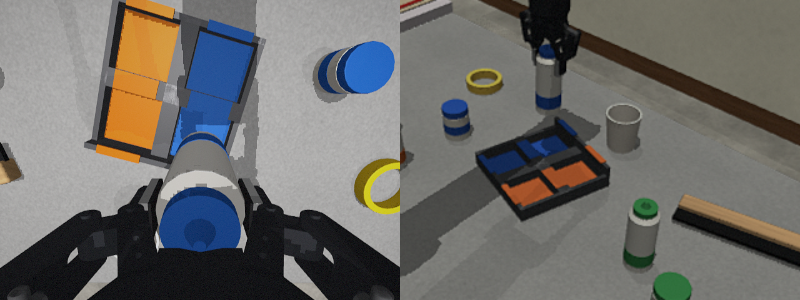

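The bottle hangs upright above the blue back bay (left half: cap at (200,220) of the combined picture). Lowering it.

Emit:
{"name": "servo_tool", "arguments": {"targets": [{"hand": 1,"x": -0.006,"y": 0,"z": 0.03,"roll": 0},{"hand": 1,"x": -0.006,"y": 0,"z": 0.08,"roll": 0},{"hand": 1,"x": -0.006,"y": 0,"z": 0.13,"roll": 0},{"hand": 1,"x": -0.006,"y": 0,"z": 0.17,"roll": 0},{"hand": 1,"x": -0.006,"y": 0,"z": 0.19,"roll": 0},{"hand": 1,"x": -0.006,"y": 0,"z": 0.2,"roll": 0},{"hand": 1,"x": -0.006,"y": 0,"z": 0.206,"roll": 0},{"hand": 1,"x": -0.006,"y": 0,"z": 0.206,"roll": 0},{"hand": 1,"x": -0.006,"y": 0,"z": 0.206,"roll": 0}]}}

```text
time: 7.98
tool_pos: [0.6616, 0.0567, 0.1027]
tcp_rot: [0.001, 3.139, 0.0]
wrist_force: [0.3, 0.0, -3.4]
width: 0.596
grip_force: 42.9
```

Emit:
{"name": "servo_tool", "arguments": {"targets": [{"hand": 1,"x": 0,"y": 0,"z": 0.003,"roll": 0},{"hand": 1,"x": 0,"y": 0,"z": 0.005,"roll": 0},{"hand": 1,"x": 0,"y": 0,"z": 0.005,"roll": 0}]}}

```text
time: 8.23
tool_pos: [0.661, 0.057, 0.0996]
tcp_rot: [0.0, 3.14, 0.0]
wrist_force: [-0.1, 0.7, -2.7]
width: 0.596
grip_force: 42.9
```

Emit:
{"name": "servo_tool", "arguments": {"targets": [{"hand": 1,"x": 0,"y": 0,"z": 0.003,"roll": 0},{"hand": 1,"x": 0,"y": 0,"z": 0.005,"roll": 0},{"hand": 1,"x": 0,"y": 0,"z": 0.005,"roll": 0}]}}

```text
time: 8.48
tool_pos: [0.6603, 0.0569, 0.0961]
tcp_rot: [-0.0, -3.141, 0.0]
wrist_force: [-0.2, -0.4, -2.1]
width: 0.598
grip_force: 42.9
```

Emit:
{"name": "servo_tool", "arguments": {"targets": [{"hand": 1,"x": 0,"y": 0,"z": 0.002,"roll": 0},{"hand": 1,"x": 0,"y": 0,"z": 0.004,"roll": 0},{"hand": 1,"x": 0,"y": 0,"z": 0.004,"roll": 0}]}}

```text
time: 8.73
tool_pos: [0.6609, 0.0569, 0.0953]
tcp_rot: [0.0, 3.141, 0.0]
wrist_force: [-1.3, -0.0, 3.1]
width: 0.596
grip_force: 43.5
```

Emit:
{"name": "servo_tool", "arguments": {"targets": [{"hand": -1,"x": 0,"y": 0,"z": 0,"roll": 0},{"hand": -1,"x": 0,"y": 0,"z": 0,"roll": 0},{"hand": -1,"x": 0,"y": 0,"z": 0,"roll": 0},{"hand": -1,"x": 0,"y": 0,"z": 0,"roll": 0},{"hand": -1,"x": 0,"y": 0,"z": 0,"roll": 0},{"hand": -1,"x": 0,"y": 0,"z": 0,"roll": 0}]}}

```text
time: 9.23
tool_pos: [0.6605, 0.0568, 0.0942]
tcp_rot: [-0.001, -3.142, -0.0]
wrist_force: [1.0, -0.5, -0.0]
width: 0.998
grip_force: 0.0
```

Emit:
{"name": "servo_tool", "arguments": {"targets": [{"hand": -1,"x": 0,"y": 0,"z": -0.03,"roll": 0},{"hand": -1,"x": 0,"y": 0,"z": -0.1,"roll": 0},{"hand": -1,"x": 0,"y": 0,"z": -0.18,"roll": 0},{"hand": -1,"x": 0,"y": 0,"z": -0.25,"roll": 0},{"hand": -1,"x": 0.08,"y": 0.06,"z": -0.25,"roll": 0},{"hand": -1,"x": 0.16,"y": 0.12,"z": -0.25,"roll": 0},{"hand": -1,"x": 0.24,"y": 0.18,"z": -0.25,"roll": 0},{"hand": -1,"x": 0.32,"y": 0.24,"z": -0.25,"roll": 0},{"hand": -1,"x": 0.4,"y": 0.3,"z": -0.25,"roll": 0},{"hand": -1,"x": 0.48,"y": 0.36,"z": -0.25,"roll": 0}]}}

```text
time: 10.07
tool_pos: [0.4589, 0.2076, 0.2194]
tcp_rot: [0.002, 3.141, 0.001]
wrist_force: [1.0, 0.5, 0.8]
width: 1.0
grip_force: 0.0
```

Emit:
{"name": "servo_tool", "arguments": {"targets": [{"hand": -1,"x": 0.02,"y": 0.04,"z": 0,"roll": 0},{"hand": -1,"x": 0.02,"y": 0.04,"z": 0,"roll": 0},{"hand": -1,"x": 0.02,"y": 0.04,"z": 0,"roll": 0}]}}

```text
time: 10.32
tool_pos: [0.4501, 0.2277, 0.2197]
tcp_rot: [-0.004, 3.14, 0.0]
wrist_force: [0.0, -0.9, -0.0]
width: 0.998
grip_force: 0.0
```

Run:
```python
from h import *
s=bot.read_state(); g=read_camera('wrist'); cv2.imwrite('pics/w5.png',g[:,:,::-1]); c=cam('wrist',s)
for k in ('blue','orange'):
  for ce,st,m in blobs(g,k,100):
    print(k,ce.round(0),st,*[(z,onplane(c,ce,z)[:2].round(3)) for z in (.075,.13)])
delta((.402,.264,.086),np.pi/2)
# placed blue bottle from scene/side caps
for n in ('scene','side'):
  g=read_camera(n); cv2.imwrite(f'pics/{n}5.png',g[:,:,::-1]); c=cam(n)
  for ce,st,m in blobs(g,'blue',60): print(n,ce.round(0),st[2:],onplane(c,ce,.14)[:2].round(3))
```

```text
blue [183. 295.] [ 148  268   79   80 2369] (0.075, array([0.511, 0.107])) (0.13, array([0.487, 0.13 ]))
blue [339. 302.] [315 294  55  32 430] (0.075, array([0.518, 0.245])) (0.13, array([0.492, 0.242]))
blue [345. 343.] [ 315  313   62   62 3019] (0.075, array([0.559, 0.251])) (0.13, array([0.525, 0.246]))
blue [113. 476.] [ 95 472  37   8 201] (0.075, array([0.713, 0.015])) (0.13, array([0.65 , 0.056]))
orange [376. 174.] [ 344  143   64   64 3181] (0.075, array([0.406, 0.272])) (0.13, array([0.401, 0.263]))
orange [451. 211.] [439 190  43  56 500] (0.075, array([0.435, 0.335])) (0.13, array([0.425, 0.315]))
orange [492. 231.] [ 455  197   75   68 3925] (0.075, array([0.452, 0.371])) (0.13, array([0.439, 0.344]))
orange [ 86. 282.] [  49  240   74   84 4419] (0.075, array([0.499, 0.024])) (0.13, array([0.477, 0.063]))
orange [ 75. 344.] [  43  321   67   47 1943] (0.075, array([0.56 , 0.004])) (0.13, array([0.526, 0.047]))
xyz [0.0977 0.0742 0.2671] roll 0.0004 rows 4 t 10.37
scene [559. 123.] [ 46  12 356] [0.31  0.893]
scene [423. 127.] [ 38  15 456] [0.234 0.455]
scene [ 90. 163.] [  91   52 3125] [ 0.228 -0.549]
scene [626. 156.] [ 38  16 351] [0.56  0.957]
scene [396. 210.] [ 20  14 226] [0.669 0.208]
scene [339. 216.] [ 15  10 124] [0.661 0.059]
scene [395. 227.] [20  8 90] [0.739 0.179]
scene [325. 233.] [ 7 18 92] [0.724 0.008]
scene [337. 254.] [ 31  10 229] [0.809 0.013]
side [155.  92.] [ 34  15 275] [0.65  0.814]
side [ 98. 123.] [ 36  20 413] [0.408 0.738]
side [  9. 143.] [ 21  23 334] [0.178 0.801]
side [319. 177.] [ 16  11 126] [0.661 0.059]
side [243. 185.] [ 20  12 192] [0.505 0.169]
side [309. 217.] [ 36  17 308] [ 0.528 -0.038]
side [282. 229.] [ 39  20 451] [ 0.457 -0.024]
side [ 10. 235.] [ 22  19 312] [0.034 0.379]
```

Emit:
{"name": "servo_tool", "arguments": {"targets": [{"hand": -1,"x": 0.098,"y": 0.073,"z": 0.03,"roll": 0},{"hand": -1,"x": 0.098,"y": 0.073,"z": 0.03,"roll": 0},{"hand": -1,"x": 0.098,"y": 0.073,"z": 0.03,"roll": 0},{"hand": -1,"x": 0.098,"y": 0.073,"z": 0.09,"roll": 0},{"hand": -1,"x": 0.098,"y": 0.073,"z": 0.15,"roll": 0},{"hand": -1,"x": 0.098,"y": 0.073,"z": 0.21,"roll": 0},{"hand": -1,"x": 0.098,"y": 0.073,"z": 0.267,"roll": 0},{"hand": -1,"x": 0.098,"y": 0.073,"z": 0.267,"roll": 0},{"hand": -1,"x": 0.098,"y": 0.073,"z": 0.267,"roll": 0}]}}

```text
time: 11.22
tool_pos: [0.4013, 0.2618, 0.0845]
tcp_rot: [-0.003, -3.138, 0.004]
wrist_force: [-0.2, -0.2, 0.7]
width: 0.998
grip_force: 0.0
```

Emit:
{"name": "servo_tool", "arguments": {"targets": [{"hand": 1,"x": 0,"y": 0,"z": 0,"roll": 0},{"hand": 1,"x": 0,"y": 0,"z": 0,"roll": 0},{"hand": 1,"x": 0,"y": 0,"z": 0,"roll": 0},{"hand": 1,"x": 0,"y": 0,"z": 0,"roll": 0},{"hand": 1,"x": 0,"y": 0,"z": 0,"roll": 0},{"hand": 1,"x": 0,"y": 0,"z": 0,"roll": 0},{"hand": 1,"x": 0,"y": 0,"z": 0,"roll": 0},{"hand": 1,"x": 0,"y": 0,"z": 0,"roll": 0},{"hand": 1,"x": 0,"y": 0,"z": 0,"roll": 0}]}}

```text
time: 11.97
tool_pos: [0.4035, 0.2642, 0.0884]
tcp_rot: [-0.0, 3.137, 0.002]
wrist_force: [-0.3, -2.3, 5.3]
width: 0.594
grip_force: 41.1
```

Emit:
{"name": "servo_tool", "arguments": {"targets": [{"hand": 1,"x": 0,"y": 0,"z": -0.03,"roll": 0},{"hand": 1,"x": 0,"y": 0,"z": -0.08,"roll": 0},{"hand": 1,"x": 0,"y": 0,"z": -0.14,"roll": 0},{"hand": 1,"x": 0,"y": 0,"z": -0.2,"roll": 0},{"hand": 1,"x": 0,"y": 0,"z": -0.26,"roll": 0},{"hand": 1,"x": 0,"y": 0,"z": -0.32,"roll": 0},{"hand": 1,"x": 0,"y": 0,"z": -0.32,"roll": 0},{"hand": 1,"x": 0,"y": 0,"z": -0.32,"roll": 0}]}}

```text
time: 12.63
tool_pos: [0.403, 0.2644, 0.249]
tcp_rot: [0.0, 3.136, 0.005]
wrist_force: [-0.2, -0.0, -2.5]
width: 0.597
grip_force: 42.7
```

Run:
```python
from h import *
delta((.6312,-.0451,.25),np.pi/2)
```

```text
xyz [-0.4565 -0.619  -0.0016] roll -0.0 rows 10 t 12.63
```

Emit:
{"name": "servo_tool", "arguments": {"targets": [{"hand": 1,"x": -0.025,"y": -0.03,"z": 0,"roll": 0},{"hand": 1,"x": -0.06,"y": -0.08,"z": 0,"roll": 0},{"hand": 1,"x": -0.1,"y": -0.135,"z": 0,"roll": 0},{"hand": 1,"x": -0.14,"y": -0.19,"z": 0,"roll": 0},{"hand": 1,"x": -0.18,"y": -0.245,"z": 0,"roll": 0},{"hand": 1,"x": -0.22,"y": -0.3,"z": 0,"roll": 0},{"hand": 1,"x": -0.26,"y": -0.355,"z": 0,"roll": 0},{"hand": 1,"x": -0.3,"y": -0.41,"z": 0,"roll": 0},{"hand": 1,"x": -0.34,"y": -0.46,"z": 0,"roll": 0},{"hand": 1,"x": -0.38,"y": -0.515,"z": 0,"roll": 0}]}}

```text
time: 13.47
tool_pos: [0.5908, 0.0047, 0.2434]
tcp_rot: [-0.001, -3.138, -0.001]
wrist_force: [-0.1, 0.4, -0.8]
width: 0.596
grip_force: 42.6
```

Emit:
{"name": "servo_tool", "arguments": {"targets": [{"hand": 1,"x": -0.04,"y": -0.055,"z": 0,"roll": 0},{"hand": 1,"x": -0.076,"y": -0.104,"z": 0,"roll": 0},{"hand": 1,"x": -0.076,"y": -0.104,"z": 0,"roll": 0},{"hand": 1,"x": -0.076,"y": -0.104,"z": 0,"roll": 0},{"hand": 1,"x": -0.076,"y": -0.104,"z": 0,"roll": 0},{"hand": 1,"x": -0.076,"y": -0.104,"z": 0,"roll": 0}]}}

```text
time: 13.97
tool_pos: [0.6282, -0.0451, 0.2446]
tcp_rot: [0.001, -3.139, -0.001]
wrist_force: [0.1, 0.7, -2.6]
width: 0.594
grip_force: 42.6
```

Run:
```python
from h import *
delta((.6312,-.0451,.098),np.pi/2)
```

```text
xyz [-6.700e-03 -2.000e-04  2.931e-01] roll 0.0001 rows 4 t 13.97
```

Emit:
{"name": "servo_tool", "arguments": {"targets": [{"hand": 1,"x": -0.003,"y": 0,"z": 0.03,"roll": 0},{"hand": 1,"x": -0.003,"y": 0,"z": 0.08,"roll": 0},{"hand": 1,"x": -0.003,"y": 0,"z": 0.14,"roll": 0},{"hand": 1,"x": -0.003,"y": 0,"z": 0.2,"roll": 0},{"hand": 1,"x": -0.003,"y": 0,"z": 0.24,"roll": 0},{"hand": 1,"x": -0.003,"y": 0,"z": 0.265,"roll": 0},{"hand": 1,"x": -0.003,"y": 0,"z": 0.28,"roll": 0},{"hand": 1,"x": -0.003,"y": 0,"z": 0.288,"roll": 0},{"hand": 1,"x": -0.003,"y": 0,"z": 0.288,"roll": 0},{"hand": 1,"x": -0.003,"y": 0,"z": 0.288,"roll": 0}]}}

```text
time: 14.8
tool_pos: [0.6321, -0.046, 0.1034]
tcp_rot: [0.0, 3.139, -0.0]
wrist_force: [0.7, -0.7, -1.4]
width: 0.598
grip_force: 42.7
```

Emit:
{"name": "servo_tool", "arguments": {"targets": [{"hand": 1,"x": 0,"y": 0,"z": 0.003,"roll": 0},{"hand": 1,"x": 0,"y": 0,"z": 0.005,"roll": 0},{"hand": 1,"x": 0,"y": 0,"z": 0.005,"roll": 0}]}}

```text
time: 15.05
tool_pos: [0.6315, -0.0462, 0.1002]
tcp_rot: [0.001, 3.14, -0.0]
wrist_force: [0.2, -0.8, -2.8]
width: 0.602
grip_force: 42.7
```

Emit:
{"name": "servo_tool", "arguments": {"targets": [{"hand": 1,"x": 0,"y": 0,"z": 0.003,"roll": 0},{"hand": 1,"x": 0,"y": 0,"z": 0.005,"roll": 0},{"hand": 1,"x": 0,"y": 0,"z": 0.005,"roll": 0}]}}

```text
time: 15.3
tool_pos: [0.6308, -0.0461, 0.0966]
tcp_rot: [-0.001, -3.141, -0.0]
wrist_force: [-0.6, -0.0, -1.4]
width: 0.599
grip_force: 42.7
```

Emit:
{"name": "servo_tool", "arguments": {"targets": [{"hand": 1,"x": 0,"y": 0,"z": 0.002,"roll": 0},{"hand": 1,"x": 0,"y": 0,"z": 0.004,"roll": 0},{"hand": 1,"x": 0,"y": 0,"z": 0.004,"roll": 0}]}}

```text
time: 15.55
tool_pos: [0.6316, -0.0462, 0.0966]
tcp_rot: [0.001, 3.14, -0.0]
wrist_force: [-2.3, 0.6, 5.3]
width: 0.598
grip_force: 43.5
```

Emit:
{"name": "servo_tool", "arguments": {"targets": [{"hand": -1,"x": 0,"y": 0,"z": 0,"roll": 0},{"hand": -1,"x": 0,"y": 0,"z": 0,"roll": 0},{"hand": -1,"x": 0,"y": 0,"z": 0,"roll": 0},{"hand": -1,"x": 0,"y": 0,"z": 0,"roll": 0},{"hand": -1,"x": 0,"y": 0,"z": 0,"roll": 0},{"hand": -1,"x": 0,"y": 0,"z": 0,"roll": 0}]}}

```text
time: 16.05
tool_pos: [0.6309, -0.0461, 0.0946]
tcp_rot: [-0.001, -3.141, -0.0]
wrist_force: [-0.4, -1.1, -0.5]
width: 0.998
grip_force: 0.0
```

Emit:
{"name": "servo_tool", "arguments": {"targets": [{"hand": -1,"x": 0,"y": 0,"z": -0.03,"roll": 0},{"hand": -1,"x": 0,"y": 0,"z": -0.1,"roll": 0},{"hand": -1,"x": 0,"y": 0,"z": -0.18,"roll": 0},{"hand": -1,"x": 0,"y": 0,"z": -0.26,"roll": 0},{"hand": -1,"x": 0,"y": 0,"z": -0.3,"roll": 0},{"hand": -1,"x": 0.07,"y": 0,"z": -0.3,"roll": 0},{"hand": -1,"x": 0.14,"y": 0.03,"z": -0.3,"roll": 0},{"hand": -1,"x": 0.14,"y": 0.1,"z": -0.3,"roll": 0},{"hand": -1,"x": 0.14,"y": 0.18,"z": -0.3,"roll": 0},{"hand": -1,"x": 0.14,"y": 0.26,"z": -0.3,"roll": 0}]}}

```text
time: 16.88
tool_pos: [0.5602, 0.0844, 0.2451]
tcp_rot: [0.004, 3.141, 0.0]
wrist_force: [1.1, -0.6, -0.5]
width: 1.0
grip_force: 0.0
```

Emit:
{"name": "servo_tool", "arguments": {"targets": [{"hand": -1,"x": 0,"y": 0.31,"z": 0,"roll": 0},{"hand": -1,"x": 0,"y": 0.31,"z": 0,"roll": 0},{"hand": -1,"x": 0,"y": 0.31,"z": 0,"roll": 0},{"hand": -1,"x": 0,"y": 0.31,"z": 0,"roll": 0},{"hand": -1,"x": 0,"y": 0.31,"z": 0,"roll": 0},{"hand": -1,"x": 0,"y": 0.31,"z": 0,"roll": 0},{"hand": -1,"x": 0,"y": 0.31,"z": 0,"roll": 0}]}}

```text
time: 17.47
tool_pos: [0.5609, 0.2386, 0.2445]
tcp_rot: [0.001, -3.141, 0.001]
wrist_force: [0.5, -0.2, -0.6]
width: 0.997
grip_force: 0.0
```

Run:
```python
from h import *
s=bot.read_state(); g=read_camera('wrist'); cv2.imwrite('pics/w6.png',g[:,:,::-1]); c=cam('wrist',s)
for k in ('blue','orange'):
  for ce,st,m in blobs(g,k,100):
    print(k,ce.round(0),st,*[(z,onplane(c,ce,z)[:2].round(3)) for z in (.075,.13)])
delta((.56,.25,.036),np.pi/2)
for n in ('scene','side'):
  g=read_camera(n); cv2.imwrite(f'pics/{n}6.png',g[:,:,::-1]); c=cam(n)
  for k in ('blue','orange'):
    for ce,st,m in blobs(g,k,60):
      p=onplane(c,ce,.14)[:2]
      if abs(p[0]-.65)<.04 and abs(p[1])<.1: print(n,k,ce.round(0),st[2:],p.round(3))
a=cv2.imread('pics/scene6.png')[140:310,150:470];b=cv2.imread('pics/side6.png')[140:310,150:470]
cv2.imwrite('pics/c6.png',cv2.resize(np.vstack([a,b]),(560,595)))
```

```text
blue [175. 201.] [ 137  153   78   95 5361] (0.075, array([0.542, 0.109])) (0.13, array([0.533, 0.132]))
blue [334. 223.] [ 304  192   63   63 3096] (0.075, array([0.562, 0.251])) (0.13, array([0.55 , 0.249]))
blue [161. 270.] [ 128  238   68   74 2821] (0.075, array([0.607, 0.089])) (0.13, array([0.587, 0.116]))
blue [ 94. 351.] [  68  336   52   32 1073] (0.075, array([0.693, 0.012])) (0.13, array([0.658, 0.052]))
orange [483.  95.] [ 445   58   76   75 4357] (0.075, array([0.455, 0.372])) (0.13, array([0.461, 0.348]))
orange [438. 108.] [430  75  28  60 402] (0.075, array([0.465, 0.336])) (0.13, array([0.47 , 0.319]))
orange [ 72. 173.] [  35  123   75   99 5295] (0.075, array([0.517, 0.023])) (0.13, array([0.513, 0.061]))
orange [ 66. 254.] [  24  212   75   95 3481] (0.075, array([0.591, 0.003])) (0.13, array([0.574, 0.045]))
orange [ 49. 324.] [ 24 316  46  18 450] (0.075, array([ 0.663, -0.027])) (0.13, array([0.633, 0.02 ]))
xyz [0.0019 0.0244 0.4172] roll -0.0003 rows 6 t 17.52
scene blue [339. 216.] [ 15  11 136] [0.661 0.06 ]
scene orange [294. 216.] [ 15  11 131] [ 0.631 -0.047]
side blue [319. 177.] [ 16  11 123] [0.662 0.059]
side orange [343. 200.] [ 17  13 172] [ 0.63  -0.048]
```

View pics/c6.png

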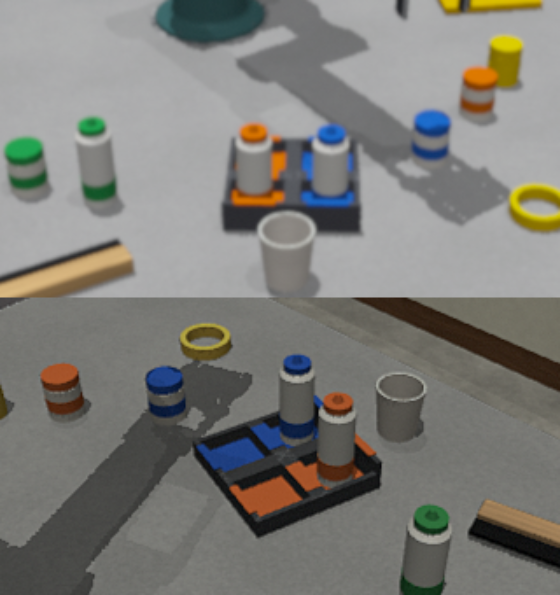

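Both bottles stand upright in their own back bays, within about 3 mm of centre. Scene half: caps at (254,132) and (331,134). Now the blue pot.

Emit:
{"name": "servo_tool", "arguments": {"targets": [{"hand": -1,"x": 0,"y": 0.025,"z": 0.06,"roll": 0},{"hand": -1,"x": 0,"y": 0.025,"z": 0.13,"roll": 0},{"hand": -1,"x": 0,"y": 0.025,"z": 0.2,"roll": 0},{"hand": -1,"x": 0,"y": 0.025,"z": 0.27,"roll": 0},{"hand": -1,"x": 0,"y": 0.025,"z": 0.33,"roll": 0},{"hand": -1,"x": 0,"y": 0.025,"z": 0.38,"roll": 0},{"hand": -1,"x": 0,"y": 0.025,"z": 0.415,"roll": 0},{"hand": -1,"x": 0,"y": 0.025,"z": 0.415,"roll": 0},{"hand": -1,"x": 0,"y": 0.025,"z": 0.415,"roll": 0}]}}

```text
time: 18.37
tool_pos: [0.5604, 0.2499, 0.0364]
tcp_rot: [-0.003, -3.139, 0.002]
wrist_force: [0.5, 0.7, 0.3]
width: 1.004
grip_force: 0.0
```

Emit:
{"name": "servo_tool", "arguments": {"targets": [{"hand": 1,"x": 0,"y": 0,"z": 0,"roll": 0},{"hand": 1,"x": 0,"y": 0,"z": 0,"roll": 0},{"hand": 1,"x": 0,"y": 0,"z": 0,"roll": 0},{"hand": 1,"x": 0,"y": 0,"z": 0,"roll": 0},{"hand": 1,"x": 0,"y": 0,"z": 0,"roll": 0},{"hand": 1,"x": 0,"y": 0,"z": 0,"roll": 0},{"hand": 1,"x": 0,"y": 0,"z": 0,"roll": 0},{"hand": 1,"x": 0,"y": 0,"z": 0,"roll": 0}]}}

```text
time: 19.03
tool_pos: [0.5631, 0.2519, 0.0399]
tcp_rot: [0.0, 3.137, 0.002]
wrist_force: [0.6, -1.5, 7.2]
width: 0.667
grip_force: 43.5
```

Emit:
{"name": "servo_tool", "arguments": {"targets": [{"hand": 1,"x": 0,"y": 0,"z": -0.03,"roll": 0},{"hand": 1,"x": 0,"y": 0,"z": -0.08,"roll": 0},{"hand": 1,"x": 0,"y": 0,"z": -0.13,"roll": 0},{"hand": 1,"x": 0,"y": 0,"z": -0.16,"roll": 0},{"hand": 1,"x": 0,"y": 0,"z": -0.16,"roll": 0},{"hand": 1,"x": 0,"y": 0,"z": -0.16,"roll": 0}]}}

```text
time: 19.53
tool_pos: [0.5617, 0.2518, 0.1185]
tcp_rot: [0.0, 3.139, 0.002]
wrist_force: [-0.2, 0.6, -3.2]
width: 0.666
grip_force: 43.2
```

Run:
```python
from h import *
delta((.5579,.0841,.046),np.pi/2-.269)
```

```text
xyz [ 0.0079 -0.3356  0.1445] roll 0.0856 rows 5 t 19.53
```

Emit:
{"name": "servo_tool", "arguments": {"targets": [{"hand": 1,"x": 0,"y": -0.02,"z": 0,"roll": 0.01},{"hand": 1,"x": 0,"y": -0.07,"z": 0,"roll": 0.03},{"hand": 1,"x": 0.002,"y": -0.13,"z": 0,"roll": 0.05},{"hand": 1,"x": 0.004,"y": -0.19,"z": 0,"roll": 0.07},{"hand": 1,"x": 0.006,"y": -0.25,"z": 0,"roll": 0.086},{"hand": 1,"x": 0.007,"y": -0.3,"z": 0,"roll": 0.086},{"hand": 1,"x": 0.007,"y": -0.335,"z": 0,"roll": 0.086},{"hand": 1,"x": 0.007,"y": -0.335,"z": 0,"roll": 0.086},{"hand": 1,"x": 0.007,"y": -0.335,"z": 0,"roll": 0.086},{"hand": 1,"x": 0.007,"y": -0.335,"z": 0,"roll": 0.086}]}}

```text
time: 20.37
tool_pos: [0.5565, 0.0838, 0.116]
tcp_rot: [-0.425, -3.11, 0.0]
wrist_force: [-0.7, 0.5, -2.0]
width: 0.668
grip_force: 43.4
```

Emit:
{"name": "servo_tool", "arguments": {"targets": [{"hand": 1,"x": 0,"y": 0,"z": 0.03,"roll": 0},{"hand": 1,"x": 0,"y": 0,"z": 0.07,"roll": 0},{"hand": 1,"x": 0,"y": 0,"z": 0.1,"roll": 0},{"hand": 1,"x": 0,"y": 0,"z": 0.12,"roll": 0},{"hand": 1,"x": 0,"y": 0,"z": 0.13,"roll": 0},{"hand": 1,"x": 0,"y": 0,"z": 0.13,"roll": 0},{"hand": 1,"x": 0,"y": 0,"z": 0.13,"roll": 0}]}}

```text
time: 20.95
tool_pos: [0.5577, 0.0844, 0.0524]
tcp_rot: [0.423, 3.113, 0.0]
wrist_force: [0.6, 0.0, -2.0]
width: 0.666
grip_force: 43.4
```

Run:
```python
from h import *
delta((.5579,.0841,.047),np.pi/2-.269)
```

```text
xyz [-0.0005 -0.0005  0.0109] roll -0.0003 rows 1 t 20.95
```

Emit:
{"name": "servo_tool", "arguments": {"targets": [{"hand": 1,"x": 0,"y": 0,"z": 0.004,"roll": 0},{"hand": 1,"x": 0,"y": 0,"z": 0.008,"roll": 0},{"hand": 1,"x": 0,"y": 0,"z": 0.008,"roll": 0},{"hand": 1,"x": 0,"y": 0,"z": 0.008,"roll": 0}]}}

```text
time: 21.28
tool_pos: [0.5578, 0.0839, 0.0488]
tcp_rot: [0.424, 3.112, 0.0]
wrist_force: [-0.0, 0.7, -2.0]
width: 0.666
grip_force: 43.4
```

Emit:
{"name": "servo_tool", "arguments": {"targets": [{"hand": 1,"x": 0,"y": 0,"z": 0.002,"roll": 0},{"hand": 1,"x": 0,"y": 0,"z": 0.004,"roll": 0},{"hand": 1,"x": 0,"y": 0,"z": 0.004,"roll": 0}]}}

```text
time: 21.53
tool_pos: [0.558, 0.0839, 0.048]
tcp_rot: [0.424, 3.112, 0.0]
wrist_force: [-3.9, -0.5, 7.4]
width: 0.667
grip_force: 44.3
```

Emit:
{"name": "servo_tool", "arguments": {"targets": [{"hand": -1,"x": 0,"y": 0,"z": 0,"roll": 0},{"hand": -1,"x": 0,"y": 0,"z": 0,"roll": 0},{"hand": -1,"x": 0,"y": 0,"z": 0,"roll": 0},{"hand": -1,"x": 0,"y": 0,"z": 0,"roll": 0},{"hand": -1,"x": 0,"y": 0,"z": 0,"roll": 0},{"hand": -1,"x": 0,"y": 0,"z": 0,"roll": 0}]}}

```text
time: 22.03
tool_pos: [0.5575, 0.0839, 0.0462]
tcp_rot: [-0.424, -3.113, 0.0]
wrist_force: [-0.3, 0.4, -0.4]
width: 0.997
grip_force: 0.0
```

Emit:
{"name": "servo_tool", "arguments": {"targets": [{"hand": -1,"x": 0,"y": 0,"z": -0.03,"roll": 0},{"hand": -1,"x": 0,"y": 0,"z": -0.1,"roll": 0},{"hand": -1,"x": 0,"y": 0,"z": -0.18,"roll": 0},{"hand": -1,"x": 0,"y": 0,"z": -0.26,"roll": 0},{"hand": -1,"x": 0,"y": 0,"z": -0.34,"roll": 0},{"hand": -1,"x": 0,"y": 0,"z": -0.34,"roll": 0},{"hand": -1,"x": 0,"y": 0,"z": -0.34,"roll": 0}]}}

```text
time: 22.62
tool_pos: [0.5601, 0.0842, 0.2205]
tcp_rot: [0.422, 3.105, 0.003]
wrist_force: [0.5, 0.2, -0.3]
width: 0.997
grip_force: 0.0
```

Run:
```python
from h import *
delta((.454,.3725,.2),np.pi/2)
```

```text
xyz [0.3588 0.4988 0.0398] roll -0.0861 rows 8 t 22.62
```

Emit:
{"name": "servo_tool", "arguments": {"targets": [{"hand": -1,"x": 0.359,"y": 0.5,"z": 0.04,"roll": -0.086},{"hand": -1,"x": 0.359,"y": 0.5,"z": 0.04,"roll": -0.086},{"hand": -1,"x": 0.359,"y": 0.5,"z": 0.04,"roll": -0.086},{"hand": -1,"x": 0.359,"y": 0.5,"z": 0.04,"roll": -0.086},{"hand": -1,"x": 0.359,"y": 0.5,"z": 0.04,"roll": -0.086},{"hand": -1,"x": 0.359,"y": 0.5,"z": 0.04,"roll": -0.086},{"hand": -1,"x": 0.359,"y": 0.5,"z": 0.04,"roll": -0.086},{"hand": -1,"x": 0.359,"y": 0.5,"z": 0.04,"roll": -0.086},{"hand": -1,"x": 0.359,"y": 0.5,"z": 0.04,"roll": -0.086},{"hand": -1,"x": 0.359,"y": 0.5,"z": 0.04,"roll": -0.086}]}}

```text
time: 23.45
tool_pos: [0.4498, 0.3727, 0.194]
tcp_rot: [0.004, -3.139, 0.004]
wrist_force: [1.0, 0.5, -0.5]
width: 0.997
grip_force: 0.0
```

Emit:
{"name": "servo_tool", "arguments": {"targets": [{"hand": -1,"x": 0,"y": 0,"z": 0,"roll": 0},{"hand": -1,"x": 0,"y": 0,"z": 0,"roll": 0},{"hand": -1,"x": 0,"y": 0,"z": 0,"roll": 0}]}}

```text
time: 23.7
tool_pos: [0.4519, 0.3714, 0.1961]
tcp_rot: [-0.003, -3.141, 0.001]
wrist_force: [0.3, -0.0, -0.8]
width: 1.001
grip_force: 0.0
```

Run:
```python
from h import *
s=bot.read_state(); g=read_camera('wrist'); cv2.imwrite('pics/w7.png',g[:,:,::-1]); c=cam('wrist',s)
for k in ('orange','yellow'):
  for ce,st,m in blobs(g,k,100):
    print(k,ce.round(0),st,onplane(c,ce,.075)[:2].round(3))
delta((.454,.3725,.036),np.pi/2)
for n in ('scene','side'):
  g=read_camera(n); c=cam(n)
  for k in ('blue','orange'):
    for ce,st,m in blobs(g,k,60):
      for z in (.14,.078): 
       p=onplane(c,ce,z)[:2]
       if abs(p[0]-.6)<.1 and abs(p[1])<.12: print(n,k,z,ce.round(0),st[2:],p.round(3))
```

```text
orange [322. 197.] [295 191  58  21 160] [0.423 0.373]
orange [324. 236.] [ 288  199   74   74 4239] [0.453 0.375]
yellow [439. 114.] [ 388   70  100   86 6620] [0.364 0.455]
xyz [-0.0041  0.002   0.3205] roll -0.0007 rows 4 t 23.75
scene blue 0.14 [338. 214.] [ 20  14 224] [0.652 0.059]
scene blue 0.078 [338. 214.] [ 20  14 224] [0.562 0.085]
scene blue 0.078 [325. 234.] [ 7 18 74] [0.64 0.03]
scene orange 0.14 [294. 216.] [ 15  11 130] [ 0.631 -0.047]
scene orange 0.078 [294. 216.] [ 15  11 130] [ 0.54  -0.028]
scene orange 0.078 [308. 233.] [  9  18 116] [ 0.627 -0.011]
side blue 0.14 [319. 177.] [ 16  11 124] [0.662 0.059]
side blue 0.14 [284. 211.] [ 23  18 301] [0.504 0.021]
side blue 0.078 [284. 211.] [ 23  18 301] [0.558 0.083]
side blue 0.14 [309. 218.] [ 32  17 290] [ 0.528 -0.039]
side blue 0.078 [309. 218.] [ 32  17 290] [0.584 0.017]
side blue 0.078 [284. 230.] [17  7 92] [0.506 0.026]
side orange 0.14 [343. 200.] [ 17  13 173] [ 0.63  -0.048]
side orange 0.078 [343. 200.] [ 17  13 173] [0.695 0.007]
side orange 0.078 [358. 225.] [12 13 61] [ 0.645 -0.086]
side orange 0.078 [333. 240.] [ 45  20 425] [ 0.562 -0.082]
```

View pics/w7.png

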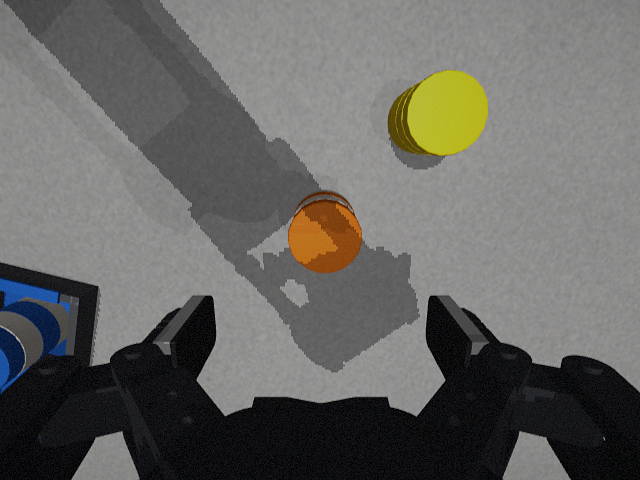

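The orange pot lid is centred at (324,236), the yellow pot (447,112) is well clear of the fingers, and the blue pot is within 2 mm of its bay centre. Grasping the orange pot.

Emit:
{"name": "servo_tool", "arguments": {"targets": [{"hand": -1,"x": -0.003,"y": 0.004,"z": 0.06,"roll": 0},{"hand": -1,"x": -0.003,"y": 0.004,"z": 0.13,"roll": 0},{"hand": -1,"x": -0.003,"y": 0.004,"z": 0.2,"roll": 0},{"hand": -1,"x": -0.003,"y": 0.004,"z": 0.26,"roll": 0},{"hand": -1,"x": -0.003,"y": 0.004,"z": 0.3,"roll": 0},{"hand": -1,"x": -0.003,"y": 0.004,"z": 0.32,"roll": 0},{"hand": -1,"x": -0.003,"y": 0.004,"z": 0.32,"roll": 0},{"hand": -1,"x": -0.003,"y": 0.004,"z": 0.32,"roll": 0}]}}

```text
time: 24.52
tool_pos: [0.4533, 0.3747, 0.0367]
tcp_rot: [0.001, 3.141, 0.0]
wrist_force: [0.4, 0.2, 1.0]
width: 0.997
grip_force: 0.0
```

Emit:
{"name": "servo_tool", "arguments": {"targets": [{"hand": 1,"x": 0,"y": 0,"z": 0,"roll": 0},{"hand": 1,"x": 0,"y": 0,"z": 0,"roll": 0},{"hand": 1,"x": 0,"y": 0,"z": 0,"roll": 0},{"hand": 1,"x": 0,"y": 0,"z": 0,"roll": 0},{"hand": 1,"x": 0,"y": 0,"z": 0,"roll": 0},{"hand": 1,"x": 0,"y": 0,"z": 0,"roll": 0},{"hand": 1,"x": 0,"y": 0,"z": 0,"roll": 0},{"hand": 1,"x": 0,"y": 0,"z": 0,"roll": 0}]}}

```text
time: 25.18
tool_pos: [0.4546, 0.3758, 0.0388]
tcp_rot: [0.0, 3.138, 0.004]
wrist_force: [0.3, -0.6, 6.3]
width: 0.667
grip_force: 43.7
```

Emit:
{"name": "servo_tool", "arguments": {"targets": [{"hand": 1,"x": 0,"y": 0,"z": -0.03,"roll": 0},{"hand": 1,"x": 0,"y": 0,"z": -0.08,"roll": 0},{"hand": 1,"x": 0,"y": 0,"z": -0.14,"roll": 0},{"hand": 1,"x": 0,"y": 0,"z": -0.2,"roll": 0},{"hand": 1,"x": 0,"y": 0,"z": -0.25,"roll": 0},{"hand": 1,"x": 0,"y": 0,"z": -0.27,"roll": 0},{"hand": 1,"x": 0,"y": 0,"z": -0.27,"roll": 0},{"hand": 1,"x": 0,"y": 0,"z": -0.27,"roll": 0}]}}

```text
time: 25.85
tool_pos: [0.4526, 0.3747, 0.171]
tcp_rot: [0.0, 3.141, 0.0]
wrist_force: [-0.2, 0.1, -1.4]
width: 0.673
grip_force: 43.7
```

Run:
```python
from h import *
delta((.53,-.0172,.172),np.pi/2-.269)
```

```text
xyz [-0.155  -0.7837 -0.0021] roll 0.0855 rows 10 t 25.85
```

Emit:
{"name": "servo_tool", "arguments": {"targets": [{"hand": 1,"x": -0.008,"y": -0.04,"z": 0,"roll": 0.01},{"hand": 1,"x": -0.02,"y": -0.1,"z": 0,"roll": 0.02},{"hand": 1,"x": -0.034,"y": -0.17,"z": 0,"roll": 0.03},{"hand": 1,"x": -0.048,"y": -0.24,"z": 0,"roll": 0.04},{"hand": 1,"x": -0.062,"y": -0.31,"z": 0,"roll": 0.05},{"hand": 1,"x": -0.076,"y": -0.38,"z": 0,"roll": 0.06},{"hand": 1,"x": -0.09,"y": -0.45,"z": 0,"roll": 0.07},{"hand": 1,"x": -0.104,"y": -0.52,"z": 0,"roll": 0.08},{"hand": 1,"x": -0.118,"y": -0.59,"z": 0,"roll": 0.086},{"hand": 1,"x": -0.13,"y": -0.65,"z": 0,"roll": 0.086}]}}

```text
time: 26.68
tool_pos: [0.5157, 0.0474, 0.1681]
tcp_rot: [-0.425, -3.108, 0.002]
wrist_force: [0.2, -0.2, -2.7]
width: 0.669
grip_force: 43.8
```

Emit:
{"name": "servo_tool", "arguments": {"targets": [{"hand": 1,"x": 0,"y": 0,"z": 0,"roll": 0},{"hand": 1,"x": 0,"y": 0,"z": 0,"roll": 0},{"hand": 1,"x": 0,"y": 0,"z": 0,"roll": 0}]}}

```text
time: 26.93
tool_pos: [0.5161, 0.0498, 0.169]
tcp_rot: [-0.425, -3.108, 0.0]
wrist_force: [-0.4, 0.1, -3.0]
width: 0.665
grip_force: 44.1
```

Run:
```python
from h import *
delta((.53,-.0172,.172),np.pi/2-.269)
```

```text
xyz [-0.0626 -0.1216 -0.0062] roll -0.0008 rows 2 t 26.93
```

Emit:
{"name": "servo_tool", "arguments": {"targets": [{"hand": 1,"x": -0.02,"y": -0.04,"z": 0,"roll": 0},{"hand": 1,"x": -0.05,"y": -0.09,"z": 0,"roll": 0},{"hand": 1,"x": -0.062,"y": -0.122,"z": 0,"roll": 0},{"hand": 1,"x": -0.062,"y": -0.122,"z": 0,"roll": 0},{"hand": 1,"x": -0.062,"y": -0.122,"z": 0,"roll": 0},{"hand": 1,"x": -0.062,"y": -0.122,"z": 0,"roll": 0}]}}

```text
time: 27.43
tool_pos: [0.5306, -0.0159, 0.1705]
tcp_rot: [-0.422, -3.111, -0.001]
wrist_force: [-0.2, 0.0, -2.7]
width: 0.669
grip_force: 44.4
```

Emit:
{"name": "servo_tool", "arguments": {"targets": [{"hand": 1,"x": 0,"y": 0,"z": 0.03,"roll": 0},{"hand": 1,"x": 0,"y": 0,"z": 0.08,"roll": 0},{"hand": 1,"x": 0,"y": 0,"z": 0.14,"roll": 0},{"hand": 1,"x": 0,"y": 0,"z": 0.18,"roll": 0},{"hand": 1,"x": 0,"y": 0,"z": 0.21,"roll": 0},{"hand": 1,"x": 0,"y": 0,"z": 0.222,"roll": 0},{"hand": 1,"x": 0,"y": 0,"z": 0.222,"roll": 0},{"hand": 1,"x": 0,"y": 0,"z": 0.222,"roll": 0}]}}

```text
time: 28.1
tool_pos: [0.5315, -0.0165, 0.0606]
tcp_rot: [-0.422, -3.113, -0.0]
wrist_force: [0.4, 0.1, -2.2]
width: 0.667
grip_force: 44.3
```

Run:
```python
from h import *
delta((.53,-.0172,.047),np.pi/2-.269)
```

```text
xyz [ 0.0024 -0.0022  0.0272] roll -0.0001 rows 1 t 28.1
```

Emit:
{"name": "servo_tool", "arguments": {"targets": [{"hand": 1,"x": 0.002,"y": -0.002,"z": 0.008,"roll": 0},{"hand": 1,"x": 0.002,"y": -0.002,"z": 0.016,"roll": 0},{"hand": 1,"x": 0.002,"y": -0.002,"z": 0.02,"roll": 0},{"hand": 1,"x": 0.002,"y": -0.002,"z": 0.02,"roll": 0},{"hand": 1,"x": 0.002,"y": -0.002,"z": 0.02,"roll": 0}]}}

```text
time: 28.52
tool_pos: [0.5301, -0.0181, 0.0505]
tcp_rot: [0.424, 3.113, 0.0]
wrist_force: [0.5, -0.5, -2.6]
width: 0.668
grip_force: 44.3
```

Emit:
{"name": "servo_tool", "arguments": {"targets": [{"hand": 1,"x": 0,"y": 0,"z": 0.002,"roll": 0},{"hand": 1,"x": 0,"y": 0,"z": 0.004,"roll": 0},{"hand": 1,"x": 0,"y": 0,"z": 0.004,"roll": 0}]}}

```text
time: 28.77
tool_pos: [0.5301, -0.0181, 0.0483]
tcp_rot: [-0.424, -3.113, 0.0]
wrist_force: [-0.4, 0.7, -3.0]
width: 0.67
grip_force: 44.3
```

Emit:
{"name": "servo_tool", "arguments": {"targets": [{"hand": 1,"x": 0,"y": 0,"z": 0.002,"roll": 0},{"hand": 1,"x": 0,"y": 0,"z": 0.004,"roll": 0},{"hand": 1,"x": 0,"y": 0,"z": 0.004,"roll": 0}]}}

```text
time: 29.02
tool_pos: [0.5303, -0.018, 0.0469]
tcp_rot: [0.424, 3.113, -0.0]
wrist_force: [-1.7, 0.5, 2.1]
width: 0.667
grip_force: 44.7
```

Emit:
{"name": "servo_tool", "arguments": {"targets": [{"hand": -1,"x": 0,"y": 0,"z": 0,"roll": 0},{"hand": -1,"x": 0,"y": 0,"z": 0,"roll": 0},{"hand": -1,"x": 0,"y": 0,"z": 0,"roll": 0},{"hand": -1,"x": 0,"y": 0,"z": 0,"roll": 0},{"hand": -1,"x": 0,"y": 0,"z": 0,"roll": 0},{"hand": -1,"x": 0,"y": 0,"z": 0,"roll": 0}]}}

```text
time: 29.52
tool_pos: [0.5302, -0.018, 0.0464]
tcp_rot: [0.424, 3.113, 0.0]
wrist_force: [0.5, 1.0, -0.4]
width: 1.0
grip_force: 0.0
```

Emit:
{"name": "servo_tool", "arguments": {"targets": [{"hand": -1,"x": 0,"y": 0,"z": -0.03,"roll": 0},{"hand": -1,"x": 0,"y": 0,"z": -0.1,"roll": 0},{"hand": -1,"x": 0,"y": 0,"z": -0.18,"roll": 0},{"hand": -1,"x": 0,"y": 0,"z": -0.26,"roll": 0},{"hand": -1,"x": 0,"y": 0,"z": -0.34,"roll": 0},{"hand": -1,"x": 0.06,"y": 0,"z": -0.42,"roll": 0},{"hand": -1,"x": 0.12,"y": 0,"z": -0.46,"roll": 0},{"hand": -1,"x": 0.12,"y": 0,"z": -0.46,"roll": 0},{"hand": -1,"x": 0.12,"y": 0,"z": -0.46,"roll": 0}]}}

```text
time: 30.27
tool_pos: [0.4727, -0.0017, 0.2791]
tcp_rot: [0.422, 3.107, 0.001]
wrist_force: [-0.2, -0.0, -0.5]
width: 1.002
grip_force: 0.0
```

Run:
```python
from h import *
G={}
for n in ('scene','side','wrist'):
  s=bot.read_state(); g=G[n]=read_camera(n); c=cam(n,s)
  for k in ('blue','orange','green'):
    for ce,st,m in blobs(g,k,60):
      for z in (.148 if n=='wrist' else .14,.083 if n=='wrist' else .078): 
       p=onplane(c,ce,z)[:2]
       for q in ((.659,.056),(.631,-.045),(.558,.084),(.53,-.017),(.545,-.27),(.487,-.37)):
        if np.hypot(*(p-q))<.012: print(n,k,z,ce.round(0),p.round(3),'near',q)
cv2.imwrite('pics/c8.png',cv2.resize(np.vstack([G['scene'][140:310,150:470],G['side'][190:360,200:520]]),(560,595))[:,:,::-1])
```

```text
scene blue 0.14 [338. 214.] [0.652 0.059] near (0.659, 0.056)
scene blue 0.078 [338. 214.] [0.562 0.085] near (0.558, 0.084)
scene orange 0.14 [297. 214.] [ 0.624 -0.038] near (0.631, -0.045)
scene orange 0.078 [297. 214.] [ 0.533 -0.018] near (0.53, -0.017)
side blue 0.14 [319. 177.] [0.662 0.059] near (0.659, 0.056)
side blue 0.078 [284. 210.] [0.562 0.086] near (0.558, 0.084)
side orange 0.14 [343. 200.] [ 0.63  -0.048] near (0.631, -0.045)
side green 0.14 [396. 265.] [ 0.54  -0.271] near (0.545, -0.27)
side green 0.078 [418. 329.] [ 0.483 -0.373] near (0.487, -0.37)
wrist orange 0.083 [321. 278.] [ 0.533 -0.018] near (0.53, -0.017)
```

View pics/c8.png

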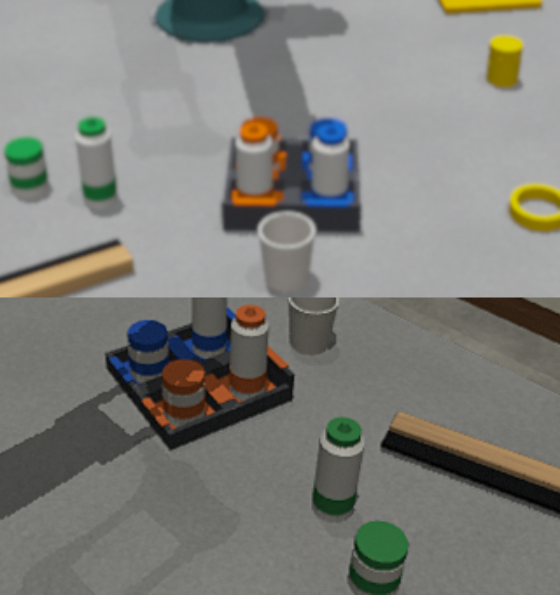

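All four stand upright in their own bays, within about 4 mm of centre (side half: pots at (148,345) and (184,385), bottles behind). The green bottle, green pot and cup are where they started. Handing in.

```bash
python3 -c "
from workcell import ticket
print(ticket.finish_job())"
```

```text
the job is handed in; nothing more can be done
None
```

The job is handed in, with no verdict returned: both bottles, then both pots, stand upright in the bays of their own colours, about 4 mm or less from centre by camera, and the green bottle, green pot and cup look unmoved.

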